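Cover the pigment pots, load the air shaker and set its air valve

TASK

First shut the shaker's air valve fully. Then stand every grinding pot upright on the shaker's deck, well clear of its edges and with room between them for the covers, each closed with a cover seated fully and level on its rim, and only when all pots are loaded and covered open the valve until its lever lines up with the red set marker. Leave the bottles and the roll of tape alone; spare covers may stay where they are.

Things in the scene. Friction and masses are not known exactly. Their poses are not given: they have to be found in the camera images.
- shaker: fixed low air shaker with a flat black rubber-matted deck, 160 mm (its x) by 260 mm (its y), its top 30 mm above the table; origin at the centre of its underside, on the table. Covers overhang the pots by 3 mm, so covered pots need 70 mm or more between centres
- valve: fixed ball valve on a dark steel foot, 100 by 150 mm; origin on the table under the valve's upright axis. A white scale disc of 60 mm radius lies round the axis at 68 to 71 mm height. The yellow-gripped lever turns about the axis above it
- air_lever (a joint): opening angle of the valve lever, rad, 0 to 1.571: 0 is shut (lever points along the valve's -x axis), growing anticlockwise seen from above (towards the valve's -y). Stays where it is left; turning takes about 0.12 N m
- lever_grip (a point): the middle of the lever's yellow grip, 97 mm from the valve's axis and 100 mm above the table; the grip is a bar 62 mm long along this point's x (which points from the grip to the axis), 15 mm wide and 16 mm tall, turning with the lever
- set_mark (a joint): angle of the red set marker on the scale, rad, measured just like the lever's angle (the lever lines up when both are equal); 0.55 to 1.25, does not move in use
- set_mark_tip (a point): outer tip of the red set marker, 75 mm from the valve's axis, 73 mm above the table; its x points to the axis
- pot_a: steel grinding pot, straight-sided round, 62 mm outside diameter, 75 mm tall, 56 mm bore (3 mm wall), 0.22 kg, with a cake of blue pigment on its inner floor; open at the top; origin at the centre of its underside, z up
- pot_b: steel grinding pot, straight-sided round, 62 mm outside diameter, 75 mm tall, 56 mm bore (3 mm wall), 0.22 kg, with a cake of orange pigment on its inner floor; open at the top; origin at the centre of its underside, z up
- pot_c: steel grinding pot, straight-sided round, 62 mm outside diameter, 75 mm tall, 56 mm bore (3 mm wall), 0.22 kg, with a cake of green pigment on its inner floor; open at the top; origin at the centre of its underside, z up
- cover_a: grey round cover: disc 68 mm across, 6 mm thick; under it a tapered spigot 47 mm across, 10 mm deep, loose in a pot mouth; on it a black upright knob 22 mm across, 30 mm tall. 0.07 kg. Origin: middle of the spigot underside, z up (disc 10 to 16 mm, knob 16 to 46 mm up). Seated, its origin is 65 mm above the pot origin. All alike, fit any pot; start on the table, knob up.
- cover_b: grey round cover: disc 68 mm across, 6 mm thick; under it a tapered spigot 47 mm across, 10 mm deep, loose in a pot mouth; on it a black upright knob 22 mm across, 30 mm tall. 0.07 kg. Origin: middle of the spigot underside, z up (disc 10 to 16 mm, knob 16 to 46 mm up). Seated, its origin is 65 mm above the pot origin. All alike, fit any pot; start on the table, knob up.
- cover_c: grey round cover: disc 68 mm across, 6 mm thick; under it a tapered spigot 47 mm across, 10 mm deep, loose in a pot mouth; on it a black upright knob 22 mm across, 30 mm tall. 0.07 kg. Origin: middle of the spigot underside, z up (disc 10 to 16 mm, knob 16 to 46 mm up). Seated, its origin is 65 mm above the pot origin. All alike, fit any pot; start on the table, knob up.
- tape: bystander: roll of blue tape lying flat, 110 mm across, 79 mm tall; origin at the centre of its underside
- gesso: bystander: white bottle 45 mm across, 66 mm tall; origin at the centre of its underside
- ink_blue: bystander: dropper ink bottle 40 mm across, 70 mm tall, dark blue; origin at the centre of its underside
There are look-alikes about, which are no part of the job. What is shaped like the cover_c but yellow is not meant.

How it is judged (in metres and radians):
On the way, in this order (a step that is already met when the one before it is completed fails the run):
1. the air valve is shut (lever within 0.06 rad of 0) (value of joint air_lever below 0.06 rad), for 0.2 s.
2. with the valve still shut, every pot stands on the shaker's deck with a cover seated level on it (x of pot_a in the frame of shaker between -0.062 and 0.062 m and y of pot_a in the frame of shaker between -0.112 and 0.112 m and z of pot_a in the frame of shaker between 0.026 and 0.034 m and angle between each of pot_a, pot_b, pot_c's own z axis and vertical below 0.06 rad and ((horizontal distance between cover_a and pot_a below 0.007 m and angle between the z axis of cover_a and the z axis of pot_a, either way round below 0.05 rad and angle between cover_a's own z axis and vertical below 0.08 rad and z of cover_a in the frame of pot_a between 0.061 and 0.068 m) or (horizontal distance between cover_b and pot_a below 0.007 m and angle between the z axis of cover_b and the z axis of pot_a, either way round below 0.05 rad and angle between cover_b's own z axis and vertical below 0.08 rad and z of cover_b in the frame of pot_a between 0.061 and 0.068 m) or (horizontal distance between cover_c and pot_a below 0.007 m and angle between the z axis of cover_c and the z axis of pot_a, either way round below 0.05 rad and angle between cover_c's own z axis and vertical below 0.08 rad and z of cover_c in the frame of pot_a between 0.061 and 0.068 m)) and x of pot_b in the frame of shaker between -0.062 and 0.062 m and y of pot_b in the frame of shaker between -0.112 and 0.112 m and z of pot_b in the frame of shaker between 0.026 and 0.034 m and ((horizontal distance between cover_a and pot_b below 0.007 m and angle between the z axis of cover_a and the z axis of pot_b, either way round below 0.05 rad and angle between cover_a's own z axis and vertical below 0.08 rad and z of cover_a in the frame of pot_b between 0.061 and 0.068 m) or (horizontal distance between cover_b and pot_b below 0.007 m and angle between the z axis of cover_b and the z axis of pot_b, either way round below 0.05 rad and angle between cover_b's own z axis and vertical below 0.08 rad and z of cover_b in the frame of pot_b between 0.061 and 0.068 m) or (horizontal distance between cover_c and pot_b below 0.007 m and angle between the z axis of cover_c and the z axis of pot_b, either way round below 0.05 rad and angle between cover_c's own z axis and vertical below 0.08 rad and z of cover_c in the frame of pot_b between 0.061 and 0.068 m)) and x of pot_c in the frame of shaker between -0.062 and 0.062 m and y of pot_c in the frame of shaker between -0.112 and 0.112 m and z of pot_c in the frame of shaker between 0.026 and 0.034 m and ((horizontal distance between cover_a and pot_c below 0.007 m and angle between the z axis of cover_a and the z axis of pot_c, either way round below 0.05 rad and angle between cover_a's own z axis and vertical below 0.08 rad and z of cover_a in the frame of pot_c between 0.061 and 0.068 m) or (horizontal distance between cover_b and pot_c below 0.007 m and angle between the z axis of cover_b and the z axis of pot_c, either way round below 0.05 rad and angle between cover_b's own z axis and vertical below 0.08 rad and z of cover_b in the frame of pot_c between 0.061 and 0.068 m) or (horizontal distance between cover_c and pot_c below 0.007 m and angle between the z axis of cover_c and the z axis of pot_c, either way round below 0.05 rad and angle between cover_c's own z axis and vertical below 0.08 rad and z of cover_c in the frame of pot_c between 0.061 and 0.068 m)) and value of joint air_lever below 0.12 rad), for 0.3 s.
3. the lever lines up with the red set marker (angle between the x axis of lever_grip and the x axis of set_mark_tip, either way round below 0.1 rad), for 0.2 s.
At the end, for the whole second after the job is handed in: every pot upright on the deck (centre 18 mm or more inside its edges, tilt under 0.06 rad), each with a cover centred within 7 mm, down on the rim within about 3 mm and level with it within 0.05 rad; lever within 0.10 rad of the red marker; all at rest (x of pot_a in the frame of shaker between -0.062 and 0.062 m and y of pot_a in the frame of shaker between -0.112 and 0.112 m and z of pot_a in the frame of shaker between 0.026 and 0.034 m and angle between each of pot_a, pot_b, pot_c's own z axis and vertical below 0.06 rad and ((horizontal distance between cover_a and pot_a below 0.007 m and angle between the z axis of cover_a and the z axis of pot_a, either way round below 0.05 rad and angle between cover_a's own z axis and vertical below 0.08 rad and z of cover_a in the frame of pot_a between 0.061 and 0.068 m) or (horizontal distance between cover_b and pot_a below 0.007 m and angle between the z axis of cover_b and the z axis of pot_a, either way round below 0.05 rad and angle between cover_b's own z axis and vertical below 0.08 rad and z of cover_b in the frame of pot_a between 0.061 and 0.068 m) or (horizontal distance between cover_c and pot_a below 0.007 m and angle between the z axis of cover_c and the z axis of pot_a, either way round below 0.05 rad and angle between cover_c's own z axis and vertical below 0.08 rad and z of cover_c in the frame of pot_a between 0.061 and 0.068 m)) and x of pot_b in the frame of shaker between -0.062 and 0.062 m and y of pot_b in the frame of shaker between -0.112 and 0.112 m and z of pot_b in the frame of shaker between 0.026 and 0.034 m and ((horizontal distance between cover_a and pot_b below 0.007 m and angle between the z axis of cover_a and the z axis of pot_b, either way round below 0.05 rad and angle between cover_a's own z axis and vertical below 0.08 rad and z of cover_a in the frame of pot_b between 0.061 and 0.068 m) or (horizontal distance between cover_b and pot_b below 0.007 m and angle between the z axis of cover_b and the z axis of pot_b, either way round below 0.05 rad and angle between cover_b's own z axis and vertical below 0.08 rad and z of cover_b in the frame of pot_b between 0.061 and 0.068 m) or (horizontal distance between cover_c and pot_b below 0.007 m and angle between the z axis of cover_c and the z axis of pot_b, either way round below 0.05 rad and angle between cover_c's own z axis and vertical below 0.08 rad and z of cover_c in the frame of pot_b between 0.061 and 0.068 m)) and x of pot_c in the frame of shaker between -0.062 and 0.062 m and y of pot_c in the frame of shaker between -0.112 and 0.112 m and z of pot_c in the frame of shaker between 0.026 and 0.034 m and ((horizontal distance between cover_a and pot_c below 0.007 m and angle between the z axis of cover_a and the z axis of pot_c, either way round below 0.05 rad and angle between cover_a's own z axis and vertical below 0.08 rad and z of cover_a in the frame of pot_c between 0.061 and 0.068 m) or (horizontal distance between cover_b and pot_c below 0.007 m and angle between the z axis of cover_b and the z axis of pot_c, either way round below 0.05 rad and angle between cover_b's own z axis and vertical below 0.08 rad and z of cover_b in the frame of pot_c between 0.061 and 0.068 m) or (horizontal distance between cover_c and pot_c below 0.007 m and angle between the z axis of cover_c and the z axis of pot_c, either way round below 0.05 rad and angle between cover_c's own z axis and vertical below 0.08 rad and z of cover_c in the frame of pot_c between 0.061 and 0.068 m)) and angle between the x axis of lever_grip and the x axis of set_mark_tip, either way round below 0.1 rad and velocity of joint air_lever below 0.05 rad/s and linear speed of each of pot_a, pot_b, pot_c, cover_a, cover_b, cover_c below 0.02 m/s); the robot touches nothing.
It fails at once if the roll of tape is pushed more than 3 cm from its place (distance of tape from where it was at the start of the episode above 0.03 m).
It fails at once if the white bottle is pushed more than 3 cm from its place (distance of gesso from where it was at the start of the episode above 0.03 m).
It fails at once if the blue ink bottle is pushed more than 3 cm from its place (distance of ink_blue from where it was at the start of the episode above 0.03 m).
Of pot_a, pot_b, pot_c only 2 to 3 are there at a start; the rules pass over those that are not, and their reading is None.
At some moment in a run one of pot_a, pot_b, pot_c, cover_a, cover_b, cover_c may be knocked a few centimetres aside while the robot is not near it.
It also fails if it takes over 210 s, if anything falls off the work surface, if the arm or the gripper's body presses on something with over 40 N, if the wrist force passes 120 N, or if a joint passes its speed limit or range.

ROBOT

A 6-joint arm with a two-finger parallel gripper is mounted at the origin on a cart in front of the work surface, level with it; the furniture and walls round the work are solid. World frame = base frame: x ahead of the robot, y to its left, z up, the work surface at z = 0. Lengths are in mm, angles in rad, forces in N, time in s.
With the tool pointing down it reaches from about 350 to 775 mm from the base axis. Payload 7.3 kg.
Tool frame: the origin (TCP) lies at the very end of the fingers, on their centre line; the grasp point (between the pads) lies 19 mm behind it (grasp_offset is the distance from the TCP to the grasp point, in mm); z points along the fingers, y is the line along which they close (so a half turn about z gives the same grasp; the last joint's range is limited). The gripper opens to 92 mm and grips with 3 to 60 N. Pads are 19 mm wide; open, the fingers measure 130 mm over their backs; the gripper's body (75 mm by 190 mm) begins 47 mm behind the grasp point.
Start: joints at [1.091, 0.342, 1.524, -0, 1.275, -0.146], TCP at [171.995, 496.047, 226.741] pointing down, gripper open.
Joint ranges: [-2.53, 2.53], [-0.77, 2.02], [0.04, 2.7], [-1, 4.14], [0.28, 2.66], [-3.11, 3.11]. Speed limits (rad/s): [2.57, 2.57, 3.14, 3.14, 3.14, 3.14].

INTERFACE

Orientations are given as a unit quaternion [x, y, z, w].
In Python, from cell import * gives the robot as it stands.
- The arm moves only by the tool play_rows, never from a script. Its argument "rows" is a list of rows, each a list of 4 numbers: the shift along the tool's x, y, z in mm, then the turn about the tool's z in rad. In form: [[x, y, z, spin], ...]. A call has 1 to 20 rows; each row shifts and turns the commanded pose from where the row before left it, along the tool's axes as they then stand; what a row does not reach is not made up. A row lasts 1/12 s, in which the tool goes at most 41.7 mm and 7.16 degrees, less where a joint would pass 70% of its speed; a pose out of reach is approached as far as the arm can. A call with a gripper value outside its range is refused whole. "jaw" is the closure, from 0 (fully open) to 1 (shut), set as the call begins (left out, the last holds). The fingers move at their own pace and stop on an object; "newtons" is the grip in N (left out, the last holds). Time passes only in rows, so rows that do not move let the fingers close. It gives the time, the measured TCP pose, the force, the opening and the grip force at its end, in the units of the state.
- sense(): the state, without advancing time (a new reading comes with each control period).
- snapshot(name): name is "side" or "top" or "wrist"; returns a dict with "img" (400x640x3 uint8, blue, green, red), "z_map" (400x640 float32, mm along the optical axis (not along the pixel's ray), 0 where there is no reading), "intrinsics" (3x3 intrinsics, pixels), "view" (4x4, takes a point from world to camera coordinates). Camera axes: x right, y down, z forward; pixel columns grow to the right and rows downward; lengths in mm; the calibration is good to about 2 mm. A picture is of the moment at which its call begins.
- sign_off(): hands the job in; it is judged then, once.
The state is a dict: "clock": time; "joint_positions": joint angles; "dq": joint speeds; "tau": joint torques, N m; "ee_pos": TCP position; "tool_rot": TCP orientation; "force": force on the tool from outside, world axes, zero at the start; "wrist_torque": the same for the moment, N m; "gripper_width": finger opening in mm; "grip_force": force on a finger pad.
Only numpy, scipy, OpenCV 4.12 (cv2) and the standard library are available. Lean on these libraries where they do the work, as an engineer would, in place of code of your own. Each camera call takes 0.05 s, during which the arm holds its last target. There are 200 camera calls.

## Working session

There is one attempt and no reset: what is moved stays moved. The work goes in short steps, Python scripts to look and compute and a tool call to move; the robot and the scene stay as the last step left them, time stands still between calls to the robot, and variables do not carry over. Pictures are saved under pics/ and viewed, at most 14 in all, crops included, and the job is handed in when it is done.

Besides the shell and the picture viewer there is one more tool, called after "Call:" by a JSON object that holds its "api" and its "payload", one argument or row to a line. play_rows: Moves the arm, as the interface text tells. Its arguments: {"type":"object","properties":{"rows":{"type":"array"},"jaw":{"type":"number"},"newtons":{"type":"number"}},"required":["rows"]}

```bash
ls; mkdir -p pics; python3 - <<'E'
from cell import *
import cv2
s=sense(); print(s)
for n in ("top","side"):
    d=snapshot(n); cv2.imwrite(f"pics/{n}0.png",d["img"]); print(n,d["intrinsics"].tolist(),d["view"].round(4).tolist(),(d["z_map"]>0).mean())
E
```

```text
pics
{'clock': 0.0, 'joint_positions': array([ 1.09098862e+00,  3.42733555e-01,  1.52503487e+00,  3.17840540e-05,
        1.27538564e+00, -1.46038443e-01]), 'dq': array([-2.59977015e-04, -1.82168290e-03,  4.55316366e-05, -7.02950267e-04,
        2.76946708e-04,  2.02616934e-03]), 'tau': array([ 1.58747025e-03, -4.31255114e+01, -2.44218117e+01,  7.18911644e-02,
        5.61749493e-02, -1.27872236e-04]), 'ee_pos': array([171.79079039, 495.66338024, 226.03311011]), 'tool_rot': array([ 1.66115599e-01,  9.86105977e-01, -7.38110550e-04, -2.54794118e-04]), 'force': array([-0.25260918, -0.78818766, -0.21955157]), 'wrist_torque': array([0.03528442, 0.05093917, 0.03082298]), 'grip_force': 0.0, 'gripper_width': 92.04400757607773}
top [[496.49710904956413, 0.0, 322.62772045825204], [0.0, 496.49710904956413, 201.63271752495447], [0.0, 0.0, 1.0]] [[-0.0135, -0.9999, -0.0014, 103.9141], [-0.9878, 0.0135, -0.1549, 556.5717], [0.1549, -0.0007, -0.9879, 1638.4297], [0.0, 0.0, 0.0, 1.0]] 0.99601171875
side [[430.3174976598454, 0.0, 324.017693056292], [0.0, 430.3174976598454, 204.27549877401282], [0.0, 0.0, 1.0]] [[-0.9496, -0.3128, 0.0197, 558.6828], [-0.2252, 0.6373, -0.737, 133.8876], [0.218, -0.7043, -0.6756, 1370.8], [0.0, 0.0, 0.0, 1.0]] 0.99606640625
```

View pics/top0.png

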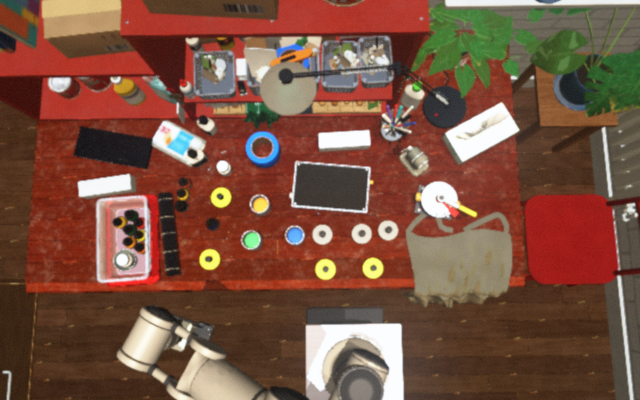

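View pics/side0.png

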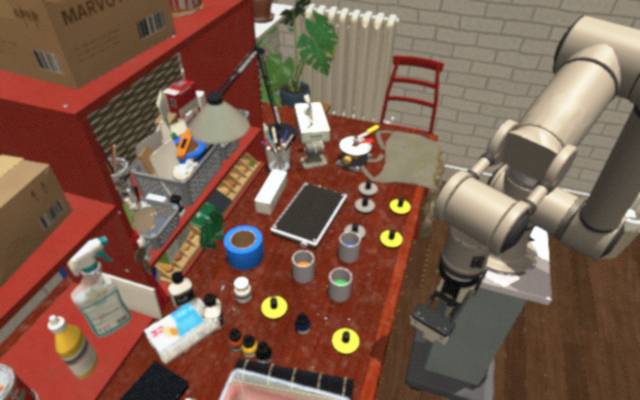

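```bash
cat > h.py <<'E'
from cell import *
import cv2, numpy as np
def ray(d,u,v):
    R=d["view"][:3,:3]; t=d["view"][:3,3]; c=-R.T@t
    r=R.T@(np.linalg.inv(d["intrinsics"])@[u,v,1.]); return c,r
def onz(d,u,v,z):
    c,r=ray(d,u,v); return c+r*(z-c[2])/r[2]
def two(d1,p1,d2,p2):
    c1,r1=ray(d1,*p1); c2,r2=ray(d2,*p2)
    k=np.linalg.lstsq(np.stack([r1,-r2],1),c2-c1,rcond=None)[0]
    a,b=c1+k[0]*r1,c2+k[1]*r2; return (a+b)/2,np.linalg.norm(a-b)
def cloud(d):
    v,u=np.mgrid[:400,:640]; z=d["z_map"].astype(float); K=d["intrinsics"]
    p=np.stack([(u-K[0,2])/K[0,0]*z,(v-K[1,2])/K[1,1]*z,z],-1)
    return (p-d["view"][:3,3])@d["view"][:3,:3]
def proj(d,P):
    q=d["view"][:3,:3]@np.asarray(P,float)+d["view"][:3,3]; q=d["intrinsics"]@q; return q[:2]/q[2]
def blobs(m,amin=20):
    n,_,st,ce=cv2.connectedComponentsWithStats(m.astype(np.uint8),connectivity=8)
    return [(ce[i].round(1),st[i].tolist()) for i in range(1,n) if st[i,4]>=amin]
E
python3 - <<'E'
from h import *
t=snapshot("top")
c=cloud(t)
im=t["img"]
crop=cv2.resize(im[145:255,400:500],None,fx=5,fy=5,interpolation=cv2.INTER_CUBIC)
cv2.imwrite("pics/valve.png",crop)
for name,(u,v) in dict(shaker=(331,187),orange=(260,205),green=(251,240),blue=(295,235),g1=(322,234),g2=(362,233),g3=(388,230),valve=(438,200),gripend=(465,210),table=(300,270),tape=(262,150),gesso=(223,168)).items():
    print(name,c[v,u].round(0))
# deck corners: heights 25..40 around shaker
m=(c[...,2]>24)&(c[...,2]<36); m[:140]=0;m[220:]=0;m[:,:280]=0;m[:,385:]=0
p=c[m][:,:2].astype(np.float32); print("deck",cv2.minAreaRect(p), np.median(c[m][:,2]))
E
```

```text
shaker [610.  67.  31.]
orange [552. 310.  28.]
green [433. 341.  24.]
blue [448. 192.  24.]
g1 [448. 100.  47.]
g2 [450. -34.  41.]
g3 [ 458. -121.   48.]
valve [ 549. -281.  100.]
gripend [ 514. -365.  110.]
table [330. 176.   5.]
tape [750. 307.   9.]
gesso [676. 433.  58.]
deck ((650.023681640625, 68.3244400024414), (265.94781494140625, 233.55368041992188), 84.47284698486328) 30.33696789590197
```

View pics/valve.png

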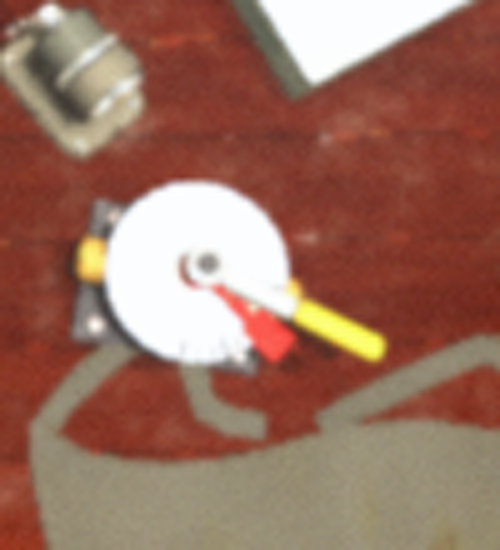

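```bash
cat >> h.py <<'E'
def circ(p):
    A=np.c_[2*p,np.ones(len(p))]; s=np.linalg.lstsq(A,(p**2).sum(1),rcond=None)[0]
    return s[:2],np.sqrt(s[2]+s[0]**2+s[1]**2)
E
python3 - <<'E'
from h import *
D={n:snapshot(n) for n in("top","side")}
C={n:cloud(d) for n,d in D.items()}
for n in C:
    c=C[n]
    print(n,"table z",np.median(c[(abs(c[...,0]-400)<40)&(abs(c[...,1]-20)<60)][:,2]).round(1))
    hs=cv2.cvtColor(D[n]["img"],cv2.COLOR_BGR2HSV)
    for k,(x,y) in dict(orange=(552,310),green=(433,341),blue=(448,192)).items():
        m=(abs(c[...,0]-x)<50)&(abs(c[...,1]-y)<50)&(c[...,2]>66)&(c[...,2]<90)
        p=c[m]; top=np.percentile(p[:,2],80)
        q=p[:,:2].astype(np.float32); cc,r=cv2.minEnclosingCircle(q); print(n,k,len(p),"top",top.round(1),"enc",np.round(cc,1),round(r,1),"rim med z",np.median(p[:,2]).round(1), "fit",circ(q))
    for k,(x,y) in dict(g1=(448,100),g2=(450,-34),g3=(458,-121)).items():
        m=(np.hypot(c[...,0]-x,c[...,1]-y)<45)
        p=c[m]; kn=p[p[:,2]>38]; di=p[(p[:,2]>11)&(p[:,2]<24)]
        print(n,k,"knob",len(kn),kn.mean(0).round(1) if len(kn) else 0,"disc",len(di),di.mean(0).round(1),np.round(cv2.minEnclosingCircle(di[:,:2].astype(np.float32)),1) if 0 else cv2.minEnclosingCircle(di[:,:2].astype(np.float32)))
# deck by black mask in top
d=D["top"]; hs=cv2.cvtColor(d["img"],cv2.COLOR_BGR2HSV)
m=(hs[...,2]<70)&(np.abs(C["top"][...,2]-30)<8); m[:150]=0;m[225:]=0;m[:,:280]=0;m[:,385:]=0
print(blobs(m,200))
p=C["top"][m]; r=cv2.minAreaRect(p[:,:2].astype(np.float32)); print("deck",r,cv2.boxPoints(r).round(0).tolist(),np.median(p[:,2]))
# two-view deck check
E
```

```text
top table z 2.6
top orange 65 top 77.4 enc [550.3 307.9] 30.8 rim med z 73.8 fit (array([550.06753719, 308.03484389]), np.float64(29.256470948840807))
top green 68 top 78.1 enc [431.1 335.8] 31.2 rim med z 74.5 fit (array([430.97903534, 335.44042922]), np.float64(29.19319034545045))
top blue 62 top 79.6 enc [444.8 191.4] 30.9 rim med z 74.6 fit (array([444.61935661, 191.37100813]), np.float64(29.120232500982105))
top g1 knob 34 [450.1 101.3  46.2] disc 237 [449.7 100.1  17.1] ((452.77056884765625, 96.06036376953125), 38.06315994262695)
top g2 knob 34 [451.1 -33.1  45.8] disc 246 [450.  -32.4  17.5] ((448.52716064453125, -38.775264739990234), 38.89683151245117)
top g3 knob 33 [ 461.8 -123.3   46.5] disc 237 [ 461.2 -123.1   16.8] ((465.3740539550781, -118.71580505371094), 39.41675567626953)
side table z 0.0
side orange 114 top 74.2 enc [549.6 310.6] 31.6 rim med z 71.7 fit (array([549.36810242, 310.80746207]), np.float64(29.193950401151508))
side green 129 top 73.8 enc [431.1 337.2] 32.7 rim med z 71.5 fit (array([430.40765221, 337.99675711]), np.float64(29.452838128144762))
side blue 114 top 74.2 enc [443.8 194. ] 32.9 rim med z 70.8 fit (array([443.93649697, 193.77720948]), np.float64(29.505267887525495))
side g1 knob 29 [450.4 103.5  43.8] disc 108 [446.   97.9  15. ] ((449.1673583984375, 98.87972259521484), 34.33229064941406)
side g2 knob 22 [451.2 -29.1  45. ] disc 162 [450.3 -25.3  14.8] ((451.4971923828125, -29.10002899169922), 34.38720703125)
side g3 knob 25 [ 461.9 -120.    43.9] disc 152 [ 461.1 -116.1   14.6] ((462.0997619628906, -120.04642486572266), 34.42802047729492)
[(array([330.3, 186.6]), [295, 165, 72, 44, 2510])]
deck ((612.2722778320312, 67.91212463378906), (237.5445556640625, 139.82803344726562), 84.2595443725586) [[531.0, -43.0], [670.0, -57.0], [694.0, 179.0], [555.0, 193.0]] 30.71140953356536
```

```bash
cat > valve.py <<'E'
from h import *
def measure(names=("top","side"),verbose=1):
    for n in names:
        d=snapshot(n); c=cloud(d); hs=cv2.cvtColor(d["img"],cv2.COLOR_BGR2HSV)
        near=np.hypot(c[...,0]-555,c[...,1]+285)<150
        def pts(m,z): return np.array([onz(d,u,v,z)[:2] for v,u in np.argwhere(m)])
        w=near&(hs[...,1]<50)&(hs[...,2]>170)&(np.abs(c[...,2]-71)<8)
        pw=pts(w,71); ax,rad=cv2.minEnclosingCircle(pw.astype(np.float32)); 
        y=near&(abs(hs[...,0].astype(int)-29)<6)&(hs[...,1]>120)&(hs[...,2]>120)&(c[...,2]>85)
        r=near&((hs[...,0]<8)|(hs[...,0]>172))&(hs[...,1]>140)&(hs[...,2]>120)&(c[...,2]>62)&(c[...,2]<90)
        py,pr=pts(y,104),pts(r,73)
        g,mk=py.mean(0),pr.mean(0)
        far=pr[np.hypot(*(pr-ax).T)>50].mean(0) if len(pr) else mk
        ang=lambda q: np.arctan2(q[1]-ax[1],q[0]-ax[0])
        v,_,_,_=cv2.fitLine(py.astype(np.float32),cv2.DIST_L2,0,.01,.01)[:4].ravel().tolist(),0,0,0
        print(n,"axis",np.round(ax,1),round(rad,1),"grip",len(py),g.round(1),np.hypot(*(g-ax)).round(1),"z",np.median(c[y][:,2]).round(1),"ang",ang(g).round(3),"line",np.arctan2(v[1],v[0]).round(3),
          "mark",len(pr),far.round(1),"z",np.median(c[r][:,2]).round(1) if r.any() else None,"ang",ang(far).round(3),"lever-mark",(ang(g)-ang(far)).round(3))
if __name__=="__main__": measure()
E
python3 valve.py
```

```text
top axis [ 588.6 -274.5] 93.9 grip 89 [ 512.2 -374.2] 125.6 z 106.1 ang -2.225 line 1.084 mark 63 [ 517.  -333.9] z 74.6 ang -2.449 lever-mark 0.224
side axis [ 557.3 -284.8] 60.1 grip 38 [ 512.9 -368.7] 94.9 z 104.3 ang -2.057 line 1.104 mark 28 [ 514.  -333.4] z 73.2 ang -2.298 lever-mark 0.241
```

Call:
{"api": "play_rows", "payload": {
  "rows": [
    [0, 0, 0, -0.111],
    [0, 0, 0, -0.111],
    [0, 0, 0, -0.112],
    [-27.8, -24.6, 0, 0],
    [-27.8, -24.6, 0, 0],
    [-27.8, -24.6, 0, 0],
    [-27.8, -24.6, 0, 0],
    [-27.8, -24.6, 0, 0],
    [-27.8, -24.6, 0, 0],
    [-27.8, -24.6, 0, 0],
    [-27.8, -24.6, 0, 0],
    [-27.8, -24.6, 0, 0],
    [-27.8, -24.6, 0, 0]
  ],
  "jaw": 1,
  "newtons": 20
}}

```text
clock: 1.43
ee_pos: [451.2, 248.6, 226.9]
tool_rot: [-0.0, 1.0, 0.0, 0.0]
force: [0.3, 0.4, -0.6]
gripper_width: 9.5
grip_force: 0.0
```

Call:
{"api": "play_rows", "payload": {
  "rows": [
    [-4.9, -32, 0, 0],
    [-4.9, -32, 0, 0],
    [-4.9, -32, 0, 0],
    [-4.9, -32, 0, 0],
    [-4.9, -32, 0, 0],
    [-4.9, -32, 0, 0],
    [-4.9, -32, 0, 0],
    [-4.9, -32, 0, 0],
    [-4.9, -32, 0, 0],
    [-4.9, -32, 0, 0],
    [-4.9, -32, 0, 0],
    [-4.9, -32, 0, 0],
    [-4.9, -32, 0, 0],
    [-4.9, -32, 0, 0],
    [-4.9, -32, 0, 0],
    [-4.9, -32, 0, 0],
    [-4.9, -32, 0, 0],
    [-4.9, -32, 0, 0],
    [-4.9, -32, 0, 0],
    [-4.9, -32, 0, 0]
  ]
}}

```text
clock: 3.1
ee_pos: [548.1, -391.4, 226.5]
tool_rot: [-0.0, 1.0, 0.0, -0.0]
force: [0.8, -0.4, 0.5]
gripper_width: 0.6
grip_force: 0.0
```

Call:
{"api": "play_rows", "payload": {
  "rows": [
    [0, 0, 30, 0],
    [0, 0, 30, 0],
    [0, 0, 30, 0],
    [0, 0, 30, 0],
    [0, 0, 18, 0],
    [0, 0, 0, 0]
  ]
}}

```text
clock: 3.6
ee_pos: [545.9, -387.9, 83.3]
tool_rot: [-0.0, 1.0, 0.003, -0.003]
force: [-0.4, 1.5, -0.5]
gripper_width: 0.2
grip_force: 0.0
```

Call:
{"api": "play_rows", "payload": {
  "rows": [
    [7.5, 9, 0, 0],
    [13.5, 5, 0, 0],
    [13.5, 5, 0, 0],
    [11.4, 8.5, 0, 0],
    [11.4, 8.5, 0, 0],
    [8.5, 11.5, 0, 0],
    [8.5, 11.5, 0, 0],
    [0, 0, 0, 0]
  ]
}}

```text
clock: 4.27
ee_pos: [473.5, -329.9, 90.5]
tool_rot: [-0.0, 1.0, -0.0, 0.0]
force: [0.4, -0.2, 0.2]
gripper_width: 0.6
grip_force: 0.0
```

```bash
python3 valve.py; python3 -c "
from h import *
print(sense()['ee_pos'],sense()['force'])"
```

```text
[ 474.219582   -330.89878027   90.39724062] [ 0.20953915 -0.54334001 -0.54807437]valve.py:12: RuntimeWarning: Mean of empty slice.
  g,mk=py.mean(0),pr.mean(0)
  ret = ret.dtype.type(ret / rcount)
Traceback (most recent call last):
  File "valve.py", line 18, in <module>
    if __name__=="__main__": measure()
                             ~~~~~~~^^
  File "valve.py", line 15, in measure
    v,_,_,_=cv2.fitLine(py.astype(np.float32),cv2.DIST_L2,0,.01,.01)[:4].ravel().tolist(),0,0,0
            ~~~~~~~~~~~^^^^^^^^^^^^^^^^^^^^^^^^^^^^^^^^^^^^^^^^^^^^^
cv2.error: OpenCV(4.12.0) /io/opencv/modules/imgproc/src/linefit.cpp:618: error: (-215:Assertion failed) npoints2 >= 0 || npoints3 >= 0 in function 'fitLine'
```

Call:
{"api": "play_rows", "payload": {
  "rows": [
    [4, 10, 0, 0],
    [3.5, 10, 0, 0],
    [2.5, 8, 0, 0],
    [1, 3, 0, 0],
    [0, 0, 0, 0]
  ]
}}

```text
clock: 4.73
ee_pos: [463.2, -299.9, 89.2]
tool_rot: [-0.0, 1.0, -0.0, 0.0]
force: [-0.8, -0.2, 0.3]
gripper_width: 0.1
grip_force: 0.0
```

```bash
python3 -c "
from valve import *
measure(['side'])"
```

```text
valve.py:12: RuntimeWarning: Mean of empty slice.
  g,mk=py.mean(0),pr.mean(0)
  ret = ret.dtype.type(ret / rcount)
Traceback (most recent call last):
  File "valve.py", line 15, in measure
    v,_,_,_=cv2.fitLine(py.astype(np.float32),cv2.DIST_L2,0,.01,.01)[:4].ravel().tolist(),0,0,0
            ~~~~~~~~~~~^^^^^^^^^^^^^^^^^^^^^^^^^^^^^^^^^^^^^^^^^^^^^
cv2.error: OpenCV(4.12.0) /io/opencv/modules/imgproc/src/linefit.cpp:618: error: (-215:Assertion failed) npoints2 >= 0 || npoints3 >= 0 in function 'fitLine'
```

Call:
{"api": "play_rows", "payload": {
  "rows": [
    [0, 3, 0, 0],
    [0, 3, 0, 0],
    [0, 3, 0, 0],
    [0, 0, 0, 0]
  ]
}}

```text
clock: 5.12
ee_pos: [463.6, -296.6, 89.3]
tool_rot: [-0.0, 1.0, -0.005, 0.001]
force: [-1.8, -21.9, -6.8]
gripper_width: 0.4
grip_force: 10.2
```

Call:
{"api": "play_rows", "payload": {
  "rows": [
    [0, -10, 0, 0],
    [0, -20, 0, 0],
    [0, -15, -10, 0],
    [0, 0, -40, 0],
    [0, 0, -40, 0],
    [0, 0, -40, 0],
    [10, 40, 0, 0],
    [10, 40, 0, 0],
    [10, 40, 0, 0],
    [10, 40, 0, 0],
    [0, 40, 0, 0],
    [0, 40, 0, 0],
    [0, 0, 0, 0]
  ],
  "jaw": 0
}}

```text
clock: 6.2
ee_pos: [421.7, -89.9, 218.8]
tool_rot: [-0.002, 1.0, 0.002, -0.001]
force: [-0.3, 1.2, 0.1]
gripper_width: 82.3
grip_force: 0.0
```

```bash
python3 -c "
from valve import *
measure()
d=snapshot('side'); cv2.imwrite('pics/side1.png',d['img'])"
```

```text
top axis [ 589.2 -272.9] 95.1 grip 82 [ 465.1 -269.9] 124.2 z 107.6 ang 3.118 line -0.203 mark 54 [ 514.8 -335.5] z 75.0 ang -2.442 lever-mark 5.56valve.py:12: RuntimeWarning: Mean of empty slice.
  g,mk=py.mean(0),pr.mean(0)
  ret = ret.dtype.type(ret / rcount)
Traceback (most recent call last):
  File "valve.py", line 15, in measure
    v,_,_,_=cv2.fitLine(py.astype(np.float32),cv2.DIST_L2,0,.01,.01)[:4].ravel().tolist(),0,0,0
            ~~~~~~~~~~~^^^^^^^^^^^^^^^^^^^^^^^^^^^^^^^^^^^^^^^^^^^^^
cv2.error: OpenCV(4.12.0) /io/opencv/modules/imgproc/src/linefit.cpp:618: error: (-215:Assertion failed) npoints2 >= 0 || npoints3 >= 0 in function 'fitLine'
```

```bash
cat > objs.py <<'E'
from h import *
def pots(n="top"):
    d=snapshot(n); c=cloud(d); hs=cv2.cvtColor(d["img"],cv2.COLOR_BGR2HSV)
    out=[]
    A=(c[...,0]>380)&(c[...,0]<720)&(c[...,1]>-180)&(c[...,1]<400)
    for nm,h in (("orange",18),("green",68),("blue",106)):
        m=A&(abs(hs[...,0].astype(int)-h)<14)&(hs[...,1]>90)&(hs[...,2]>90)&(c[...,2]>5)&(c[...,2]<70)
        b=[x for x in blobs(m,15) if x[1][2]<24]
        for ce,st in sorted(b,key=lambda x:-x[1][4])[:1]:
            z=np.median(c[m&(abs(np.indices(m.shape)[1]-ce[0])<6)&(abs(np.indices(m.shape)[0]-ce[1])<6)][:,2])
            P=onz(d,*ce,z); base=30 if z>38 else 0
            q=c[(np.hypot(c[...,0]-P[0],c[...,1]-P[1])<45)&(c[...,2]>base+66)&(c[...,2]<base+85)]
            if len(q)>20:
                f,r=circ(q[:,:2]); e,er=cv2.minEnclosingCircle(q[:,:2].astype(np.float32)); print(n,nm,"pix",ce,"floor",P.round(0),"rim fit",f.round(1),r.round(1),"enc",np.round(e,1),round(er,1),"z",np.median(q[:,2]).round(1))
            else: print(n,nm,ce,P.round(0),"few rim",len(q))
def knobs(n="top"):
    d=snapshot(n); c=cloud(d); hs=cv2.cvtColor(d["img"],cv2.COLOR_BGR2HSV)
    A=(c[...,0]>330)&(c[...,0]<720)&(c[...,1]>-200)&(c[...,1]<420)
    m=A&(hs[...,2]<75)&((abs(c[...,2]-46)<9)|(abs(c[...,2]-141)<9))
    for ce,st in blobs(m,8):
        if st[4]>90: continue
        u,v=int(round(ce[0])),int(round(ce[1])); z=np.median(c[v-1:v+2,u-1:u+2,2]); P=onz(d,*ce,z)
        g=hs[max(v-9,0):v+10,u-9:u+10]; sat=np.median(g[...,1])
        print(n,"knob",ce,st[4],P.round(1),"sat",sat)
if __name__=="__main__":
    for n in("top","side"): pots(n); knobs(n)
E
python3 objs.py; python3 -c "
from h import *
d=snapshot('side'); cv2.imwrite('pics/side1.png',d['img'])"
```

```text
top orange pix [259.5 204. ] floor [555. 312.  26.] rim fit [549.9 308. ] 29.1 enc [550.3 308.6] 31.1 z 74.3
top green pix [250.8 239.7] floor [434. 341.  27.] rim fit [431.  335.5] 29.3 enc [431.1 335.6] 31.1 z 73.8
top blue pix [294.4 234.9] floor [448. 193.  27.] rim fit [444.7 191.4] 29.3 enc [444.9 191.4] 31.2 z 75.2
side orange pix [302.8 263.1] floor [560. 289.  25.] rim fit [549.5 310.7] 29.0 enc [550.3 308.1] 31.4 z 72.3
side green pix [339.9 281.5] floor [437. 317.  24.] rim fit [430.6 337.9] 29.1 enc [430.7 336.9] 31.2 z 72.2
side blue [252.8 258.1] [700. 332.  41.] few rim 0
side knob [311.3 155.2] 12 [ 704.8 -196.5   48.6] sat 53.0
side knob [368.5 182.4] 28 [ 462.  -117.7   43.9] sat 56.0
side knob [365.2 198.6] 22 [452.  -30.5  43.4] sat 35.0
side knob [400.5 200.3] 22 [336.6 -61.6  43.9] sat 189.0
side knob [354.8 225.6] 25 [451.1 108.1  45.7] sat 45.0
side knob [391.5 232.6] 18 [334.8  98.5  44.4] sat 164.0
```

Call:
{"api": "play_rows", "payload": {
  "rows": [
    [-3, 35, 0, 0],
    [-3, 35, 0, 0],
    [-3, 35, 0, 0],
    [-3, 35, 0, 0],
    [-3, 35, 0, 0],
    [-3, 35, 0, 0],
    [-3, 35, 0, 0],
    [-2, 35, 0, 0],
    [0, 0, 0, 0],
    [0, 0, 0, 0]
  ],
  "jaw": 0
}}

```text
clock: 7.38
ee_pos: [446.0, 184.7, 218.2]
tool_rot: [-0.001, 1.0, -0.0, -0.0]
force: [0.7, -0.5, 0.2]
gripper_width: 91.7
grip_force: 0.0
```

Call:
{"api": "play_rows", "payload": {
  "rows": [
    [1.5, 7.8, 0, 0],
    [0, 0, 35, 0],
    [0, 0, 35, 0],
    [0, 0, 35, 0],
    [0, 0, 35, 0],
    [0, 0, 25, 0],
    [0, 0, 13, 0],
    [0, 0, 0, 0],
    [0, 0, 0, 0]
  ]
}}

```text
clock: 8.13
ee_pos: [444.4, 190.8, 40.6]
tool_rot: [0.001, 1.0, -0.0, -0.001]
force: [0.2, 0.2, 0.7]
gripper_width: 91.9
grip_force: 0.0
```

Call:
{"api": "play_rows", "payload": {
  "rows": [
    [0, 0, 0, 0],
    [0, 0, 0, 0],
    [0, 0, 0, 0],
    [0, 0, 0, 0],
    [0, 0, 0, 0],
    [0, 0, 0, 0],
    [0, 0, 0, 0],
    [0, 0, 0, 0]
  ],
  "jaw": 1,
  "newtons": 20
}}

```text
clock: 8.8
ee_pos: [444.6, 191.9, 41.4]
tool_rot: [-0.0, 1.0, 0.0, 0.001]
force: [-0.9, -2.1, 7.1]
gripper_width: 62.3
grip_force: 20.0
```

Call:
{"api": "play_rows", "payload": {
  "rows": [
    [0, 0, -20, 0],
    [0, 0, -30, 0],
    [0, 0, -35, 0],
    [0, 0, -35, 0],
    [-20, -25, 0, 0],
    [-20, -25, 0, 0],
    [-20, -25, 0, 0],
    [-20, -25, 0, 0],
    [-20, -25, 0, 0],
    [-20, -25, 0, 0],
    [-20, -25, 0, 0],
    [-20, -26, 0, 0],
    [0, 0, 0, 0]
  ]
}}

```text
clock: 9.88
ee_pos: [607.0, -13.9, 159.8]
tool_rot: [0.002, 1.0, -0.001, 0.001]
force: [-0.6, -0.3, -2.1]
gripper_width: 62.7
grip_force: 20.0
```

Call:
{"api": "play_rows", "payload": {
  "rows": [
    [0, 0, 0, 0.1208],
    [0, 0, 0, 0.1208],
    [0, 0, 0, 0.1208],
    [0, 0, 0, 0.1208],
    [0, 0, 0, 0.1208],
    [0, 0, 0, 0.1208],
    [0, 0, 0, 0.1208],
    [0, 0, 0, 0.1208],
    [0, 0, 0, 0.1208],
    [0, 0, 0, 0.1208],
    [0, 0, 0, 0.1208],
    [0, 0, 0, 0.1208],
    [0, 0, 0, 0.1208],
    [0, 0, 0, 0],
    [0, 0, 0, 0]
  ]
}}

```text
clock: 11.13
ee_pos: [603.9, -8.8, 160.2]
tool_rot: [0.706, 0.709, -0.0, -0.0]
force: [-0.4, -0.1, -0.9]
gripper_width: 62.6
grip_force: 20.0
```

Call:
{"api": "play_rows", "payload": {
  "rows": [
    [0, 0, 30, 0],
    [0, 0, 30, 0],
    [0, 0, 18, 0],
    [0, 0, 6, 0],
    [0, 0, 2, 0],
    [0, 0, 2, 0],
    [0, 0, 0, 0]
  ]
}}

```text
clock: 11.72
ee_pos: [605.1, -9.1, 73.8]
tool_rot: [0.707, 0.708, 0.001, 0.001]
force: [-0.0, -0.0, -2.7]
gripper_width: 63.0
grip_force: 20.0
```

Call:
{"api": "play_rows", "payload": {
  "rows": [
    [0, 0, 1.5, 0],
    [0, 0, 1, 0],
    [0, 0, 0, 0]
  ]
}}

```text
clock: 11.97
ee_pos: [605.1, -9.1, 71.5]
tool_rot: [0.707, 0.707, 0.001, 0.001]
force: [0.4, 0.0, 1.5]
gripper_width: 62.8
grip_force: 20.0
```

Call:
{"api": "play_rows", "payload": {
  "rows": [
    [0, 0, 0.5, 0],
    [0, 0, 0, 0],
    [0, 0, 0, 0],
    [0, 0, 0, 0],
    [0, 0, 0, 0],
    [0, 0, -15, 0],
    [0, 0, -35, 0],
    [0, 0, -40, 0],
    [0, 0, 0, 0]
  ],
  "jaw": 0
}}

```text
clock: 12.72
ee_pos: [608.2, -9.5, 167.6]
tool_rot: [0.707, 0.707, 0.004, 0.005]
force: [0.6, -0.3, 0.9]
gripper_width: 91.9
grip_force: 0.0
```

Call:
{"api": "play_rows", "payload": {
  "rows": [
    [34, -17, 0, 0],
    [34, -17, 0, 0],
    [34, -17, 0, 0],
    [34, -17, 0, 0],
    [34, -17, 0, 0],
    [34, -17, 0, 0],
    [34, -17, 0, 0],
    [34, -17, 0, 0],
    [34, -17, 0, 0],
    [34, -17, 0, 0],
    [0, 0, 0, 0]
  ]
}}

```text
clock: 13.63
ee_pos: [430.8, 336.0, 159.8]
tool_rot: [0.705, 0.709, 0.001, -0.001]
force: [0.0, -0.3, -0.2]
gripper_width: 91.7
grip_force: 0.0
```

Call:
{"api": "play_rows", "payload": {
  "rows": [
    [0, 0, 0, -0.1208],
    [0, 0, 0, -0.1208],
    [0, 0, 0, -0.1208],
    [0, 0, 0, -0.1208],
    [0, 0, 0, -0.1208],
    [0, 0, 0, -0.1208],
    [0, 0, 0, -0.1208],
    [0, 0, 0, -0.1208],
    [0, 0, 0, -0.1208],
    [0, 0, 0, -0.1208],
    [0, 0, 0, -0.1208],
    [0, 0, 0, -0.1208],
    [0, 0, 0, -0.1208],
    [0, 0, 0, 0],
    [0, 0, 0, 0]
  ]
}}

```text
clock: 14.88
ee_pos: [434.3, 330.6, 159.7]
tool_rot: [0.002, 1.0, 0.0, 0.0]
force: [0.2, -0.4, 0.2]
gripper_width: 91.8
grip_force: 0.0
```

```bash
python3 objs.py; python3 -c "
from h import *
d=snapshot('side'); cv2.imwrite('pics/side2.png',d['img'])"
```

```text
top orange pix [259.4 204.3] floor [554. 313.  27.] rim fit [550.  307.9] 29.2 enc [550.5 308.3] 30.8 z 73.8
top blue pix [354.4 185.5] floor [610. -12.  56.] rim fit [603.9  -9.1] 29.3 enc [604.5  -9.5] 31.7 z 104.2
side orange pix [302.7 263.1] floor [560. 290.  25.] rim fit [549.8 310.5] 29.1 enc [550.2 309.2] 31.1 z 71.6
side green pix [339.9 281.8] floor [436. 319.  24.] rim fit [430.7 337.2] 29.1 enc [430.9 336.7] 31.2 z 71.8
side blue [252.9 258. ] [698. 334.  44.] few rim 0
side knob [310.4 155. ] 15 [ 708.2 -195.9   49.1] sat 53.0
side knob [366.2 198.4] 9 [448.9 -31.9  44. ] sat 45.0
side knob [400.7 200.3] 15 [336.  -61.5  44.1] sat 179.0
side knob [391.6 232.5] 14 [334.5  98.8  45.3] sat 163.0
```

View pics/side2.png

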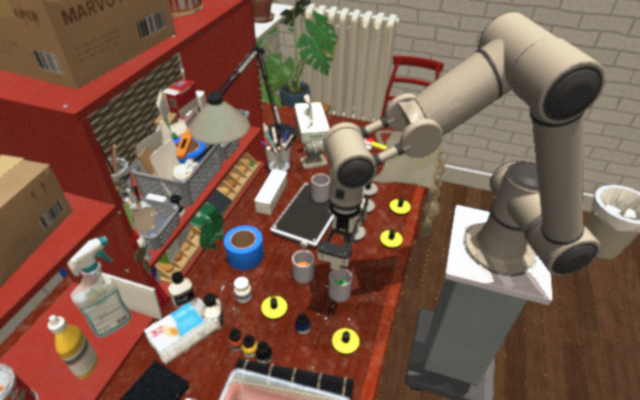

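Call:
{"api": "play_rows", "payload": {
  "rows": [
    [3, 5, 0, 0],
    [0, 0, 35, 0],
    [0, 0, 35, 0],
    [0, 0, 30, 0],
    [0, 0, 14, 0],
    [0, 0, 6, 0],
    [0, 0, 0, 0],
    [0, 0, 0, 0]
  ]
}}

```text
clock: 15.8
ee_pos: [431.5, 336.4, 40.4]
tool_rot: [-0.0, 1.0, 0.0, 0.0]
force: [-0.6, 0.1, 0.7]
gripper_width: 91.9
grip_force: 0.0
```

Call:
{"api": "play_rows", "payload": {
  "rows": [
    [0, 0, 0, 0],
    [0, 0, 0, 0],
    [0, 0, 0, 0],
    [0, 0, 0, 0],
    [0, 0, 0, 0],
    [0, 0, 0, 0],
    [0, 0, 0, 0]
  ],
  "jaw": 1
}}

```text
clock: 16.38
ee_pos: [431.3, 335.8, 40.2]
tool_rot: [-0.0, 1.0, 0.0, 0.0]
force: [-1.3, -0.8, 5.3]
gripper_width: 62.5
grip_force: 20.0
```

Call:
{"api": "play_rows", "payload": {
  "rows": [
    [0, 0, -20, 0],
    [0, 0, -30, 0],
    [0, 0, -35, 0],
    [0, 0, -35, 0],
    [-18.1, -26.7, 0, 0],
    [-18.1, -26.7, 0, 0],
    [-18.1, -26.7, 0, 0],
    [-18.1, -26.7, 0, 0],
    [-18.1, -26.7, 0, 0],
    [-18.1, -26.7, 0, 0],
    [-18.1, -26.7, 0, 0],
    [-18.1, -26.7, 0, 0],
    [-18.1, -26.7, 0, 0],
    [-18.1, -26.7, 0, 0],
    [0, 0, 0, 0]
  ]
}}

```text
clock: 17.63
ee_pos: [614.8, 63.6, 158.7]
tool_rot: [0.002, 1.0, -0.001, 0.001]
force: [-1.0, 0.6, -2.7]
gripper_width: 62.7
grip_force: 20.0
```

Call:
{"api": "play_rows", "payload": {
  "rows": [
    [0, 0, 0, 0.1208],
    [0, 0, 0, 0.1208],
    [0, 0, 0, 0.1208],
    [0, 0, 0, 0.1208],
    [0, 0, 0, 0.1208],
    [0, 0, 0, 0.1208],
    [0, 0, 0, 0.1208],
    [0, 0, 0, 0.1208],
    [0, 0, 0, 0.1208],
    [0, 0, 0, 0.1208],
    [0, 0, 0, 0.1208],
    [0, 0, 0, 0.1208],
    [0, 0, 0, 0.1208],
    [0, 0, 0, 0],
    [0, 0, 0, 0]
  ]
}}

```text
clock: 18.88
ee_pos: [611.7, 69.0, 159.1]
tool_rot: [0.706, 0.709, -0.0, -0.0]
force: [-0.7, 0.0, -2.3]
gripper_width: 62.6
grip_force: 20.0
```

Call:
{"api": "play_rows", "payload": {
  "rows": [
    [0, 0, 30, 0],
    [0, 0, 30, 0],
    [0, 0, 18, 0],
    [0, 0, 6, 0],
    [0, 0, 2, 0],
    [0, 0, 1, 0],
    [0, 0, 1, 0],
    [0, 0, 0, 0]
  ]
}}

```text
clock: 19.55
ee_pos: [613.0, 68.9, 73.1]
tool_rot: [0.707, 0.708, 0.001, 0.001]
force: [0.4, -0.5, -2.9]
gripper_width: 62.8
grip_force: 20.0
```

Call:
{"api": "play_rows", "payload": {
  "rows": [
    [0, 0, 1.5, 0],
    [0, 0, 1, 0],
    [0, 0, 0.5, 0],
    [0, 0, 0, 0]
  ]
}}

```text
clock: 19.88
ee_pos: [612.8, 68.9, 70.3]
tool_rot: [0.707, 0.707, 0.001, 0.001]
force: [-2.1, 0.8, 4.5]
gripper_width: 62.7
grip_force: 20.0
```

Call:
{"api": "play_rows", "payload": {
  "rows": [
    [0, 0, 0, 0],
    [0, 0, 0, 0],
    [0, 0, 0, 0],
    [0, 0, 0, 0],
    [0, 0, -15, 0],
    [0, 0, -35, 0],
    [0, 0, -40, 0],
    [34.1, -8.9, 0, 0],
    [34.1, -8.9, 0, 0],
    [34.1, -8.9, 0, 0],
    [34.1, -8.9, 0, 0],
    [34.1, -8.9, 0, 0],
    [34.1, -8.9, 0, 0],
    [34.1, -8.9, 0, 0],
    [0, 0, 0, 0]
  ],
  "jaw": 0
}}

```text
clock: 21.13
ee_pos: [547.3, 313.4, 158.6]
tool_rot: [0.705, 0.709, 0.001, -0.001]
force: [0.0, -0.2, -0.1]
gripper_width: 91.8
grip_force: 0.0
```

Call:
{"api": "play_rows", "payload": {
  "rows": [
    [0, 0, 0, -0.1208],
    [0, 0, 0, -0.1208],
    [0, 0, 0, -0.1208],
    [0, 0, 0, -0.1208],
    [0, 0, 0, -0.1208],
    [0, 0, 0, -0.1208],
    [0, 0, 0, -0.1208],
    [0, 0, 0, -0.1208],
    [0, 0, 0, -0.1208],
    [0, 0, 0, -0.1208],
    [0, 0, 0, -0.1208],
    [0, 0, 0, -0.1208],
    [0, 0, 0, -0.1208],
    [0, 0, 0, 0],
    [0, 0, 0, 0]
  ]
}}

```text
clock: 22.38
ee_pos: [549.8, 307.2, 158.6]
tool_rot: [0.002, 1.0, -0.0, -0.0]
force: [1.2, -0.3, -0.5]
gripper_width: 92.0
grip_force: 0.0
```

```bash
python3 objs.py; python3 -c "
from h import *
print(sense()['ee_pos'])
d=snapshot('wrist'); cv2.imwrite('pics/wrist.png',d['img']);print(d['view'].round(3).tolist(),d['intrinsics'][0])"
```

```text
top orange pix [258.7 208.2] floor [541. 315.  27.] rim fit [549.4 308.1] 28.8 enc [537.9 309.3] 27.3 z 74.8
top green pix [330.8 183.2] floor [619.  68.  56.] rim fit [611.4  69.7] 29.3 enc [611.6  69.3] 31.1 z 104.6
top blue pix [354.4 185.5] floor [610. -12.  57.] rim fit [603.6  -9. ] 29.2 enc [603.8  -9.1] 31.3 z 105.2
side orange pix [302.9 263.5] floor [559. 290.  24.] rim fit [549.4 310.6] 29.2 enc [549.5 310.1] 31.0 z 71.7
side blue [252.9 258. ] [699. 333.  42.] few rim 0
side knob [368.2 182.6] 14 [ 463.1 -118.2   42.2] sat 53.0
side knob [364.9 198.8] 20 [452.6 -28.7  43.8] sat 34.0
side knob [400.8 200.4] 13 [335.5 -60.1  45. ] sat 177.0
side knob [354.6 226.2] 20 [451.1 110.   44.8] sat 47.0
side knob [391.6 232.7] 18 [334.5  97.8  43.4] sat 171.0
[549.75349498 307.44367459 158.72139378]
[[0.003, 1.0, -0.002, -309.34], [0.95, -0.003, 0.311, -539.511], [0.311, -0.003, -0.95, 158.037], [0.0, 0.0, 0.0, 1.0]] [280.84701863   0.         317.01656233]
```

View pics/wrist.png

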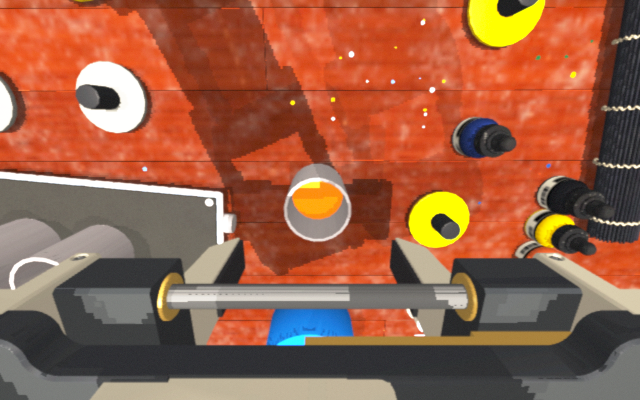

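Call:
{"api": "play_rows", "payload": {
  "rows": [
    [0, 0.5, 35, 0],
    [0, 0, 35, 0],
    [0, 0, 28, 0],
    [0, 0, 14, 0],
    [0, 0, 6, 0],
    [0, 0, 0, 0],
    [0, 0, 0, 0]
  ]
}}

```text
clock: 23.22
ee_pos: [550.3, 308.3, 41.5]
tool_rot: [0.0, 1.0, 0.0, 0.001]
force: [0.3, 0.3, 0.2]
gripper_width: 91.7
grip_force: 0.0
```

Call:
{"api": "play_rows", "payload": {
  "rows": [
    [0, 0, 0, 0],
    [0, 0, 0, 0],
    [0, 0, 0, 0],
    [0, 0, 0, 0],
    [0, 0, 0, 0],
    [0, 0, 0, 0],
    [0, 0, 0, 0]
  ],
  "jaw": 1
}}

```text
clock: 23.8
ee_pos: [549.9, 308.1, 41.2]
tool_rot: [-0.0, 1.0, 0.0, 0.0]
force: [-0.2, -2.0, 4.0]
gripper_width: 61.8
grip_force: 20.0
```

Call:
{"api": "play_rows", "payload": {
  "rows": [
    [0, 0, -20, 0],
    [0, 0, -30, 0],
    [0, 0, -35, 0],
    [0, 0, -35, 0],
    [-14, -32.2, 0, 0],
    [-14, -32.2, 0, 0],
    [-14, -32.2, 0, 0],
    [-14, -32.2, 0, 0],
    [-14, -32.2, 0, 0],
    [0, 0, 0, 0]
  ]
}}

```text
clock: 24.63
ee_pos: [621.9, 140.6, 159.9]
tool_rot: [0.003, 1.0, -0.001, 0.0]
force: [-0.1, -0.7, -2.2]
gripper_width: 61.3
grip_force: 20.0
```

Call:
{"api": "play_rows", "payload": {
  "rows": [
    [0, 0, 0, 0.1208],
    [0, 0, 0, 0.1208],
    [0, 0, 0, 0.1208],
    [0, 0, 0, 0.1208],
    [0, 0, 0, 0.1208],
    [0, 0, 0, 0.1208],
    [0, 0, 0, 0.1208],
    [0, 0, 0, 0.1208],
    [0, 0, 0, 0.1208],
    [0, 0, 0, 0.1208],
    [0, 0, 0, 0.1208],
    [0, 0, 0, 0.1208],
    [0, 0, 0, 0.1208],
    [0, 0, 0, 0],
    [0, 0, 0, 0]
  ]
}}

```text
clock: 25.88
ee_pos: [619.4, 147.2, 160.1]
tool_rot: [0.706, 0.709, -0.0, -0.0]
force: [0.2, 0.4, -2.1]
gripper_width: 61.5
grip_force: 20.0
```

Call:
{"api": "play_rows", "payload": {
  "rows": [
    [0, 0, 30, 0],
    [0, 0, 30, 0],
    [0, 0, 18, 0],
    [0, 0, 6, 0],
    [0, 0, 2, 0],
    [0, 0, 1, 0],
    [0, 0, 0, 0]
  ]
}}

```text
clock: 26.47
ee_pos: [620.7, 147.2, 75.1]
tool_rot: [0.707, 0.708, 0.001, 0.001]
force: [1.0, 0.2, -1.2]
gripper_width: 61.6
grip_force: 20.0
```

Call:
{"api": "play_rows", "payload": {
  "rows": [
    [0, 0, 2, 0],
    [0, 0, 1, 0],
    [0, 0, 0.7, 0],
    [0, 0, 0, 0]
  ]
}}

```text
clock: 26.8
ee_pos: [620.3, 147.2, 71.2]
tool_rot: [0.707, 0.707, 0.001, 0.001]
force: [-1.4, 0.3, 4.0]
gripper_width: 61.4
grip_force: 20.0
```

Call:
{"api": "play_rows", "payload": {
  "rows": [
    [0, 0, 0, 0],
    [0, 0, 0, 0],
    [0, 0, 0, 0],
    [0, 0, 0, 0],
    [0, 0, -15, 0],
    [0, 0, -35, 0],
    [0, 0, -40, 0],
    [17.2, -31.7, 0, 0],
    [17.2, -31.7, 0, 0],
    [17.2, -31.7, 0, 0],
    [17.2, -31.7, 0, 0],
    [17.2, -31.7, 0, 0],
    [17.2, -31.7, 0, 0],
    [0, 0, 0, 0]
  ],
  "jaw": 0
}}

```text
clock: 27.97
ee_pos: [424.0, 252.1, 160.0]
tool_rot: [0.706, 0.709, -0.001, -0.001]
force: [-0.2, 0.4, 0.0]
gripper_width: 91.8
grip_force: 0.0
```

```bash
python3 objs.py;  python3 -c "
from h import *
d=snapshot('top'); cv2.imwrite('pics/top2.png',d['img'][140:300,200:420].repeat(3,0).repeat(3,1))"
```

```text
top orange pix [307.3 181.4] floor [626. 147.  58.] rim fit [618.7 146.9] 29.3 enc [618.6 146.8] 30.9 z 104.8
top green pix [330.7 183.2] floor [619.  68.  57.] rim fit [611.4  69.7] 29.0 enc [611.2  69.7] 31.0 z 104.0
top blue pix [354.4 185.5] floor [609. -12.  57.] rim fit [603.7  -8.9] 29.2 enc [604.2  -9.1] 31.4 z 103.8
side blue [252.9 257.9] [699. 332.  42.] few rim 0
side knob [310.4 154.8] 10 [ 708.1 -195.6   50.2] sat 53.0
side knob [400.6 200.4] 16 [336.2 -61.3  43.7] sat 177.0
side knob [354.8 225.5] 24 [451.5 106.2  44.2] sat 39.0
side knob [391.5 232.7] 18 [334.8  97.8  43.3] sat 159.0
```

View pics/top2.png

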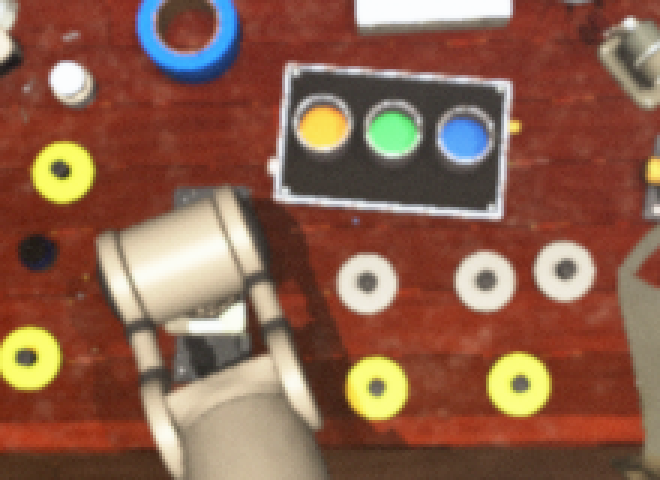

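```bash
cat > kn.py <<'E'
from h import *
import sys
d=snapshot("top"); c=cloud(d)
for x,y in ((450,101),(451,-33),(462,-123)):
    m=(np.hypot(c[...,0]-x,c[...,1]-y)<60)
    k=m&(c[...,2]>41)&(c[...,2]<60); hs=cv2.cvtColor(d["img"],cv2.COLOR_BGR2HSV)
    g=m&(hs[...,1]<60)&(hs[...,2]>120)&(c[...,2]<26)
    if k.sum()<5 or g.sum()<50: print("none",k.sum(),g.sum()); continue
    v,u=np.argwhere(k).mean(0); q=np.array([onz(d,b,a,16)[:2] for a,b in np.argwhere(g)],np.float32)
    print("knob",k.sum(),onz(d,u,v,46).round(1),"disc enc",np.round(cv2.minEnclosingCircle(q)[0],1),round(cv2.minEnclosingCircle(q)[1],1), "z",np.median(c[k][:,2]).round(1),np.median(c[g][:,2]).round(1))
E
python3 kn.py
```

```text
knob 32 [450.1 101.2  46. ] disc enc [450.4 100.7] 33.1 z 46.2 16.6
knob 31 [450.9 -32.6  46. ] disc enc [452.  -46.7] 45.6 z 46.5 16.4
knob 31 [ 462.4 -123.6   46. ] disc enc [ 462.5 -110.2] 46.5 z 47.1 15.8
```

Call:
{"api": "play_rows", "payload": {
  "rows": [
    [-30.2, 5.2, 0, 0],
    [-30.2, 5.2, 0, 0],
    [-30.2, 5.2, 0, 0],
    [-30.2, 5.2, 0, 0],
    [-30.2, 5.2, 0, 0],
    [0, 0, 0, 0],
    [0, 0, 0, 0],
    [0, 0, 0, 0]
  ],
  "jaw": 0.4
}}

```text
clock: 28.93
ee_pos: [455.9, 98.9, 159.8]
tool_rot: [0.708, 0.707, 0.0, -0.0]
force: [0.8, -0.1, 0.0]
gripper_width: 55.1
grip_force: 0.0
```

Call:
{"api": "play_rows", "payload": {
  "rows": [
    [2.1, -5.7, 0, 0],
    [0, 0, 35, 0],
    [0, 0, 35, 0],
    [0, 0, 30, 0],
    [0, 0, 24, 0],
    [0, 0, 10, 0],
    [0, 0, 4, 0],
    [0, 0, 0, 0],
    [0, 0, 0, 0]
  ]
}}

```text
clock: 29.68
ee_pos: [450.1, 102.0, 22.5]
tool_rot: [0.707, 0.708, 0.0, 0.0]
force: [0.6, -0.3, -0.1]
gripper_width: 55.1
grip_force: 0.0
```

Call:
{"api": "play_rows", "payload": {
  "rows": [
    [-0.8, 0, 0, 0],
    [0, 0, 0, 0],
    [0, 0, 0, 0],
    [0, 0, 0, 0],
    [0, 0, 0, 0],
    [0, 0, 0, 0]
  ],
  "jaw": 1,
  "newtons": 15
}}

```text
clock: 30.18
ee_pos: [450.1, 100.4, 22.3]
tool_rot: [0.707, 0.707, 0.0, 0.0]
force: [-0.0, 0.1, 2.5]
gripper_width: 21.7
grip_force: 15.0
```

Call:
{"api": "play_rows", "payload": {
  "rows": [
    [0, 0, -20, 0],
    [0, 0, -35, 0],
    [0, 0, -40, 0],
    [0, 0, -40, 0],
    [0, 0, -35, 0],
    [9.3, 33.8, 0, 0],
    [9.3, 33.8, 0, 0],
    [9.3, 33.8, 0, 0],
    [9.3, 33.8, 0, 0],
    [9.3, 33.8, 0, 0],
    [0, 0, 0, 0],
    [0, 0, 0, 0],
    [0, 0, 0, 0]
  ]
}}

```text
clock: 31.27
ee_pos: [617.9, 146.9, 191.2]
tool_rot: [0.707, 0.707, -0.001, -0.001]
force: [-0.0, 0.3, -0.8]
gripper_width: 21.6
grip_force: 15.0
```

```bash
python3 -c "
from h import *
print(sense()['ee_pos'],sense()['tool_rot'].round(3))
d=snapshot('wrist'); cv2.imwrite('pics/wrist2.png',d['img'])
d=snapshot('side'); cv2.imwrite('pics/side3.png',d['img'][130:270,240:420].repeat(4,0).repeat(4,1))"
```

```text
[617.89091342 146.88536971 191.18845398] [ 0.707  0.707 -0.001 -0.001]
```

View pics/wrist2.png

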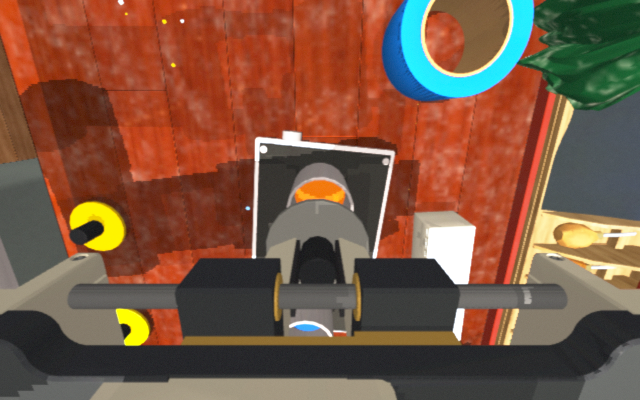

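Call:
{"api": "play_rows", "payload": {
  "rows": [
    [0, 1, 20, 0],
    [0, 0, 25, 0],
    [0, 0, 13, 0],
    [0, 0, 4, 0],
    [0, 0, 2, 0],
    [0, 0, 2, 0],
    [0, 0, 2, 0],
    [0, 0, 0, 0],
    [0, 0, 0, 0]
  ]
}}

```text
clock: 32.12
ee_pos: [620.2, 147.1, 124.8]
tool_rot: [0.707, 0.707, 0.001, 0.0]
force: [0.7, 0.5, -1.3]
gripper_width: 21.3
grip_force: 15.0
```

Call:
{"api": "play_rows", "payload": {
  "rows": [
    [0, -0.5, 2, 0],
    [0, 0, 2, 0],
    [0, 0, 1.5, 0],
    [0, 0, 0, 0]
  ]
}}

```text
clock: 32.45
ee_pos: [619.1, 147.1, 118.0]
tool_rot: [0.707, 0.707, -0.0, -0.0]
force: [0.1, -0.6, -1.4]
gripper_width: 21.8
grip_force: 15.0
```

Call:
{"api": "play_rows", "payload": {
  "rows": [
    [0, 0, 1, 0],
    [0, 0, 0.8, 0],
    [0, 0, 0, 0]
  ]
}}

```text
clock: 32.7
ee_pos: [619.5, 147.1, 117.3]
tool_rot: [0.707, 0.707, 0.0, 0.0]
force: [-0.9, -0.6, 4.1]
gripper_width: 21.5
grip_force: 15.0
```

Call:
{"api": "play_rows", "payload": {
  "rows": [
    [0, 0, 0, 0],
    [0, 0, 0, 0],
    [0, 0, 0, 0],
    [0, 0, 0, 0],
    [0, 0, -10, 0],
    [0, 0, -30, 0],
    [0, 0, -30, 0],
    [-25.7, -24.1, 0, 0],
    [-25.7, -24.1, 0, 0],
    [-25.7, -24.1, 0, 0],
    [-25.7, -24.1, 0, 0],
    [-25.7, -24.1, 0, 0],
    [-25.7, -24.1, 0, 0],
    [-25.7, -24.1, 0, 0],
    [0, 0, 0, 0],
    [0, 0, 0, 0]
  ],
  "jaw": 0.4
}}

```text
clock: 34.03
ee_pos: [450.4, -34.0, 187.8]
tool_rot: [0.708, 0.706, 0.001, 0.001]
force: [0.6, 0.2, 1.0]
gripper_width: 54.9
grip_force: 0.0
```

```bash
cat > seat.py <<'E'
from h import *
# covers on deck: disc-top plane fit and centre, plus open pots, from both views
for n in("top","side"):
    d=snapshot(n); c=cloud(d)
    for x,y in ((619,147),(611.5,69.5),(604,-9)):
        m=np.hypot(c[...,0]-x,c[...,1]-y)<42
        k=c[m&(c[...,2]>134)&(c[...,2]<155)]; q=c[m&(abs(c[...,2]-111)<8)]
        if len(q)<60: print(n,(x,y),"few",len(q)); continue
        A=np.c_[q[:,:2]-[x,y],np.ones(len(q))]; s=np.linalg.lstsq(A,q[:,2],rcond=None)[0]
        e=cv2.minEnclosingCircle(q[:,:2].astype(np.float32))
        print(n,(x,y),"disc n",len(q),"z",np.median(q[:,2]).round(1),"tilt",s[:2].round(3),"enc",np.round(e[0],1),round(e[1],1),"knob",len(k),k.mean(0).round(1) if len(k) else None)
E
python3 seat.py; python3 objs.py|grep -v knob; python3 kn.py; python3 -c "
from h import *
d=snapshot('side'); cv2.imwrite('pics/side4.png',d['img'][130:270,240:420].repeat(4,0).repeat(4,1))"
```

```text
top (619, 147) disc n 283 z 111.3 tilt [ 0.006 -0.009] enc [618.9 147.9] 34.4 knob 32 [617.9 146.9 142.2]
top (611.5, 69.5) few 44
top (604, -9) few 45
side (619, 147) disc n 231 z 109.5 tilt [0.003 0.001] enc [618.3 149.5] 35.2 knob 34 [618.  150.4 138.5]
side (611.5, 69.5) few 25
side (604, -9) few 27
top orange [288.1 233.9] [453. 216.   7.] few rim 0
top green pix [330.7 183.2] floor [619.  68.  57.] rim fit [611.3  69.7] 29.2 enc [611.6  69.9] 31.1 z 104.7
top blue pix [354.4 185.4] floor [610. -12.  56.] rim fit [603.7  -9. ] 29.3 enc [603.7  -9.7] 31.3 z 105.7
side blue [252.9 257.8] [698. 333.  44.] few rim 0
none 0 0
none 0 13
none 0 19
```

View pics/side4.png

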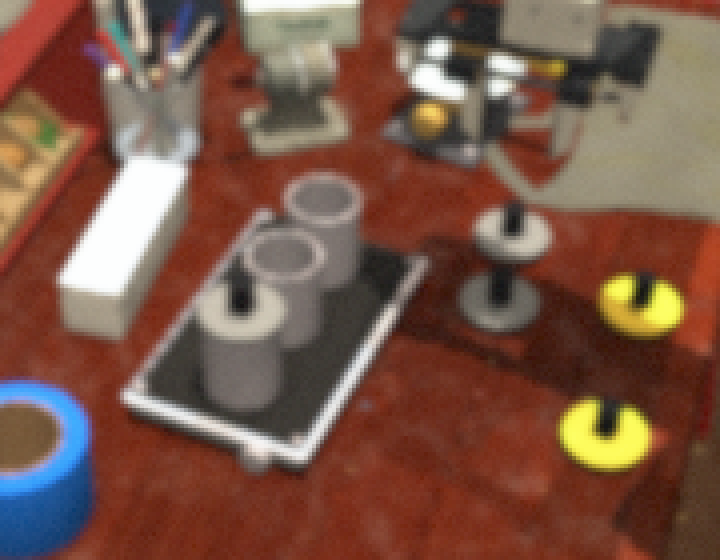

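Call:
{"api": "play_rows", "payload": {
  "rows": [
    [1.4, 0.4, 0, 0],
    [0, 0, 35, 0],
    [0, 0, 35, 0],
    [0, 0, 35, 0],
    [0, 0, 30, 0],
    [0, 0, 20, 0],
    [0, 0, 8, 0],
    [0, 0, 3, 0],
    [0, 0, 0, 0],
    [0, 0, 0, 0]
  ]
}}

```text
clock: 35.27
ee_pos: [452.1, -31.7, 21.7]
tool_rot: [0.707, 0.707, 0.001, 0.001]
force: [-0.2, 0.2, -0.1]
gripper_width: 55.0
grip_force: 0.0
```

Call:
{"api": "play_rows", "payload": {
  "rows": [
    [-0.8, -1, 0, 0],
    [0, 0, 0, 0],
    [0, 0, 0, 0],
    [0, 0, 0, 0],
    [0, 0, 0, 0],
    [0, 0, 0, 0]
  ],
  "jaw": 1
}}

```text
clock: 35.77
ee_pos: [450.4, -32.4, 21.0]
tool_rot: [0.707, 0.707, 0.0, 0.0]
force: [-0.7, -0.1, 2.8]
gripper_width: 21.5
grip_force: 15.0
```

Call:
{"api": "play_rows", "payload": {
  "rows": [
    [0, 0, -20, 0],
    [0, 0, -35, 0],
    [0, 0, -40, 0],
    [0, 0, -40, 0],
    [0, 0, -35, 0],
    [17, 26.9, 0, 0],
    [17, 26.9, 0, 0],
    [17, 26.9, 0, 0],
    [17, 26.9, 0, 0],
    [17, 26.9, 0, 0],
    [17, 26.9, 0, 0],
    [0, 0, 0, 0],
    [0, 0, 0, 0],
    [0, 0, 0, 0]
  ]
}}

```text
clock: 36.93
ee_pos: [610.6, 69.5, 190.0]
tool_rot: [0.707, 0.707, -0.001, -0.001]
force: [-0.6, 0.0, -1.0]
gripper_width: 21.4
grip_force: 15.0
```

```bash
python3 -c "
from h import *
print(sense()['ee_pos'],sense()['force'])"; python3 seat.py
```

```text
[610.56565876  69.51478511 190.00306813] [-0.60514041  0.02683056 -0.97643677]
top (619, 147) disc n 149 z 112.1 tilt [0.007 0.001] enc [618.3 147.3] 33.8 knob 24 [617.5 150.  142.5]
top (611.5, 69.5) few 0
top (604, -9) few 30
side (619, 147) disc n 231 z 109.5 tilt [0.007 0.008] enc [618.3 151.6] 36.9 knob 34 [617.7 151.  138.4]
side (611.5, 69.5) few 19
side (604, -9) few 18
```

Call:
{"api": "play_rows", "payload": {
  "rows": [
    [0, 1, 20, 0],
    [0, 0, 25, 0],
    [0, 0, 13, 0],
    [0, 0, 4, 0],
    [0, 0, 2, 0],
    [0, 0, 2, 0],
    [0, 0, 2, 0],
    [0, 0, 0, 0],
    [0, 0, 0, 0]
  ]
}}

```text
clock: 37.78
ee_pos: [612.8, 69.7, 123.5]
tool_rot: [0.707, 0.707, 0.0, 0.0]
force: [1.1, 0.3, 0.3]
gripper_width: 21.5
grip_force: 15.0
```

Call:
{"api": "play_rows", "payload": {
  "rows": [
    [0, -0.5, 2, 0],
    [0, 0, 1.5, 0],
    [0, 0, 1, 0],
    [0, 0, 0, 0]
  ]
}}

```text
clock: 38.12
ee_pos: [611.8, 69.8, 117.9]
tool_rot: [0.707, 0.707, -0.0, -0.0]
force: [-0.1, -0.4, -1.2]
gripper_width: 21.5
grip_force: 15.0
```

Call:
{"api": "play_rows", "payload": {
  "rows": [
    [0, 0, 1, 0],
    [0, 0, 0.8, 0],
    [0, 0, 0.5, 0],
    [0, 0, 0, 0]
  ]
}}

```text
clock: 38.45
ee_pos: [612.0, 69.8, 116.0]
tool_rot: [0.707, 0.707, 0.0, 0.0]
force: [0.3, 0.3, 0.0]
gripper_width: 21.7
grip_force: 15.0
```

Call:
{"api": "play_rows", "payload": {
  "rows": [
    [0, 0, 0.8, 0],
    [0, 0, 0, 0]
  ]
}}

```text
clock: 38.62
ee_pos: [612.1, 69.7, 116.0]
tool_rot: [0.707, 0.707, 0.0, 0.0]
force: [-1.5, -0.8, 5.8]
gripper_width: 21.6
grip_force: 15.0
```

Call:
{"api": "play_rows", "payload": {
  "rows": [
    [0, 0, 0, 0],
    [0, 0, 0, 0],
    [0, 0, 0, 0],
    [0, 0, 0, 0],
    [0, 0, -10, 0],
    [0, 0, -30, 0],
    [0, 0, -30, 0],
    [-27.6, -21.4, 0, 0],
    [-27.6, -21.4, 0, 0],
    [-27.6, -21.4, 0, 0],
    [-27.6, -21.4, 0, 0],
    [-27.6, -21.4, 0, 0],
    [-27.6, -21.4, 0, 0],
    [-27.6, -21.4, 0, 0],
    [0, 0, 0, 0],
    [0, 0, 0, 0],
    [0, 0, 0, 0]
  ],
  "jaw": 0.4
}}

```text
clock: 40.03
ee_pos: [462.8, -123.5, 185.8]
tool_rot: [0.707, 0.707, 0.0, 0.001]
force: [-0.0, -0.1, -0.3]
gripper_width: 55.2
grip_force: 0.0
```

```bash
python3 seat.py; python3 objs.py; python3 kn.py; python3 -c "
from h import *
print(sense()['ee_pos'])
d=snapshot('side'); cv2.imwrite('pics/side5.png',d['img'][130:270,240:420].repeat(4,0).repeat(4,1))"
```

```text
top (619, 147) disc n 283 z 111.6 tilt [-0.001 -0.004] enc [618.5 147.5] 33.9 knob 33 [618.1 146.9 142.1]
top (611.5, 69.5) disc n 278 z 111.7 tilt [-0.025  0.004] enc [611.1  68.4] 34.0 knob 37 [610.2  68.  141. ]
top (604, -9) few 44
side (619, 147) disc n 231 z 109.3 tilt [ 0.004 -0.015] enc [617.5 149. ] 35.5 knob 33 [617.8 150.5 138.9]
side (611.5, 69.5) disc n 210 z 109.2 tilt [-0.001 -0.019] enc [609.6  71.5] 35.9 knob 32 [610.2  72.3 139. ]
side (604, -9) few 25
top orange [254.7 206. ] [552. 331.   7.] few rim 0
top blue pix [354.3 185.4] floor [610. -11.  57.] rim fit [603.6  -8.9] 29.1 enc [603.4  -9.7] 31.5 z 104.6
top knob [325.6 268.2] 9 [334.2  89.5  45.9] sat 187.0
side blue [252.9 257.9] [698. 333.  44.] few rim 0
side knob [310.2 154.9] 8 [ 709.6 -197.6   48.1] sat 53.0
side knob [368.4 182.2] 25 [ 462.8 -119.9   42.9] sat 61.0
side knob [310.6 186.1] 17 [610.8  75.8 138.3] sat 31.0
side knob [300.  200.9] 29 [617.3 153.3 139.5] sat 30.0
side knob [400.6 200. ] 20 [336.6 -62.8  44.2] sat 189.0
side knob [391.6 232. ] 15 [334.9  97.5  46.2] sat 174.0
none 0 0
none 0 0
none 2 1
[ 462.60679023 -122.90724924  184.98104225]
```

View pics/side5.png

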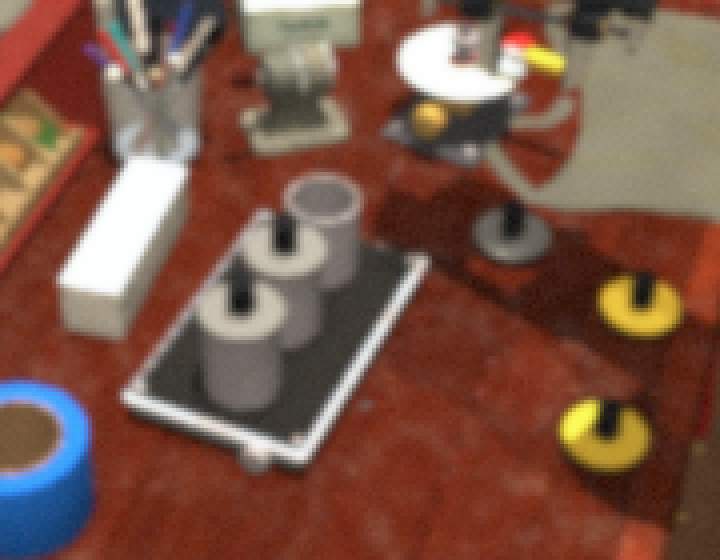

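Call:
{"api": "play_rows", "payload": {
  "rows": [
    [-0.5, -0.3, 0, 0],
    [0, 0, 35, 0],
    [0, 0, 35, 0],
    [0, 0, 35, 0],
    [0, 0, 30, 0],
    [0, 0, 18, 0],
    [0, 0, 8, 0],
    [0, 0, 3, 0],
    [0, 0, 0, 0],
    [0, 0, 0, 0]
  ]
}}

```text
clock: 41.27
ee_pos: [462.9, -124.4, 22.1]
tool_rot: [0.707, 0.707, 0.0, 0.001]
force: [0.5, 0.0, -0.1]
gripper_width: 54.9
grip_force: 0.0
```

Call:
{"api": "play_rows", "payload": {
  "rows": [
    [0.8, -0.5, 0, 0],
    [0, 0, 0, 0],
    [0, 0, 0, 0],
    [0, 0, 0, 0],
    [0, 0, 0, 0],
    [0, 0, 0, 0]
  ],
  "jaw": 1
}}

```text
clock: 41.77
ee_pos: [461.7, -123.3, 21.3]
tool_rot: [0.707, 0.707, 0.0, 0.0]
force: [-0.4, 1.0, 2.0]
gripper_width: 21.3
grip_force: 15.0
```

Call:
{"api": "play_rows", "payload": {
  "rows": [
    [0, 0, -20, 0],
    [0, 0, -35, 0],
    [0, 0, -40, 0],
    [0, 0, -40, 0],
    [0, 0, -35, 0],
    [22.9, 28.5, 0, 0],
    [22.9, 28.5, 0, 0],
    [22.9, 28.5, 0, 0],
    [22.9, 28.5, 0, 0],
    [22.9, 28.5, 0, 0],
    [0, 0, 0, 0],
    [0, 0, 0, 0],
    [0, 0, 0, 0]
  ]
}}

```text
clock: 42.85
ee_pos: [603.2, -8.7, 190.4]
tool_rot: [0.707, 0.708, -0.001, -0.001]
force: [-0.7, 0.6, -0.0]
gripper_width: 21.2
grip_force: 15.0
```

Call:
{"api": "play_rows", "payload": {
  "rows": [
    [0, 1, 20, 0],
    [0, 0, 25, 0],
    [0, 0, 13, 0],
    [0, 0, 4, 0],
    [0, 0, 2, 0],
    [0, 0, 0, 0],
    [0, 0, 0, 0]
  ]
}}

```text
clock: 43.43
ee_pos: [605.4, -9.1, 128.4]
tool_rot: [0.707, 0.707, 0.001, 0.001]
force: [0.3, -0.9, -0.3]
gripper_width: 21.8
grip_force: 15.0
```

Call:
{"api": "play_rows", "payload": {
  "rows": [
    [0, -0.8, 3, 0],
    [0, 0, 3, 0],
    [0, 0, 2, 0],
    [0, 0, 1.5, 0],
    [0, 0, 1, 0],
    [0, 0, 0, 0]
  ]
}}

```text
clock: 43.93
ee_pos: [604.1, -8.6, 116.5]
tool_rot: [0.707, 0.707, -0.0, -0.0]
force: [0.0, 0.9, -0.3]
gripper_width: 21.3
grip_force: 15.0
```

Call:
{"api": "play_rows", "payload": {
  "rows": [
    [0, 0, 0.8, 0],
    [0, 0, 0, 0]
  ]
}}

```text
clock: 44.1
ee_pos: [604.3, -8.6, 116.4]
tool_rot: [0.707, 0.707, 0.0, 0.0]
force: [-1.6, 1.0, 3.3]
gripper_width: 21.9
grip_force: 15.0
```

Call:
{"api": "play_rows", "payload": {
  "rows": [
    [0, 0, 0, 0],
    [0, 0, 0, 0],
    [0, 0, 0, 0],
    [0, 0, 0, 0],
    [0, 0, -10, 0],
    [0, 0, -30, 0],
    [0, 0, -30, 0],
    [-25.9, -22, 0, 0],
    [-25.9, -22, 0, 0],
    [-25.9, -22, 0, 0],
    [-25.9, -22, 0, 0],
    [-25.9, -22, 0, 0],
    [-25.9, -22, 0, 0],
    [-25.9, -22, 0, 0],
    [0, 0, 0, 0],
    [0, 0, 0, 0]
  ],
  "jaw": 0.4
}}

```text
clock: 45.43
ee_pos: [449.7, -191.4, 186.7]
tool_rot: [0.708, 0.706, 0.0, 0.001]
force: [0.1, -0.2, 0.0]
gripper_width: 54.9
grip_force: 0.0
```

```bash
python3 seat.py; python3 - <<'E'
from h import *
print(sense()['ee_pos'])
d=snapshot('side'); a=d['img'][130:270,240:420].repeat(3,0).repeat(3,1)
t=snapshot('top'); cv2.imwrite('pics/tv.png',np.vstack([cv2.resize(t['img'][150:250,280:490],(630,300),interpolation=cv2.INTER_CUBIC),cv2.resize(d['img'][130:230,280:490],(630,300),interpolation=cv2.INTER_CUBIC)]))
# disc axis: depth-limited white ellipse centroid on contour hull, both views
for n,d in(("top",t),("side",d)):
    c=cloud(d); hs=cv2.cvtColor(d["img"],cv2.COLOR_BGR2HSV)
    m=(np.hypot(c[...,0]-557,c[...,1]+285)<75)&(hs[...,1]<60)&(hs[...,2]>150)&(abs(c[...,2]-71)<5)
    q=np.array([onz(d,u,v,71)[:2] for v,u in np.argwhere(m)],np.float32)
    if len(q)>20: print(n,"axis",cv2.minEnclosingCircle(q),len(q))
E
```

```text
top (619, 147) disc n 281 z 111.1 tilt [-0.003  0.006] enc [618.4 147.4] 33.8 knob 33 [618.1 146.9 141.8]
top (611.5, 69.5) disc n 272 z 112.1 tilt [-0.008 -0.007] enc [611.3  68.6] 34.0 knob 37 [610.9  68.4 140.4]
top (604, -9) disc n 278 z 111.7 tilt [0.001 0.019] enc [603.4  -9.2] 33.8 knob 37 [602.4  -9.  141.3]
side (619, 147) disc n 234 z 109.5 tilt [ 0.004 -0.009] enc [619. 145.] 39.7 knob 34 [617.4 150.  138.2]
side (611.5, 69.5) disc n 205 z 109.5 tilt [ 0.009 -0.012] enc [612.1  70.5] 35.4 knob 33 [610.4  71.6 138. ]
side (604, -9) disc n 182 z 109.5 tilt [-0.003 -0.009] enc [603.1  -5.4] 34.0 knob 26 [602.9  -6.4 138.2]
[ 450.76601881 -189.89496505  186.39609008]
top axis ((565.6314697265625, -295.2171936035156), 56.964229583740234) 257
side axis ((556.5301513671875, -285.18511962890625), 60.58196258544922) 318
```

View pics/tv.png

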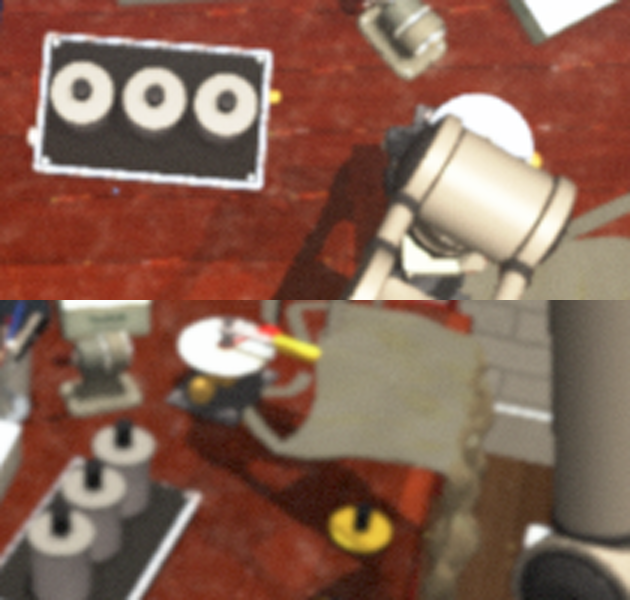

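Call:
{"api": "play_rows", "payload": {
  "rows": [
    [-19, 12, 0, 0],
    [-19, 12, 0, 0],
    [0, 0, 0, 0],
    [0, 0, 0, 0],
    [0, 0, 30, 0],
    [0, 0, 30, 0],
    [0, 0, 25, 0],
    [0, 0, 11, 0],
    [0, 0, 0, 0],
    [0, 0, 0, 0]
  ],
  "jaw": 1
}}

```text
clock: 46.47
ee_pos: [474.1, -226.9, 89.6]
tool_rot: [0.706, 0.708, -0.0, -0.001]
force: [-0.2, 0.0, -0.0]
gripper_width: 0.9
grip_force: 0.0
```

```bash
python3 -c "
from valve import *
print(sense()['ee_pos'],sense()['gripper_width'])
measure(['side'])"; python3 seat.py | grep top
```

```text
[ 474.11743979 -226.8924427    89.64786448] 0.8671810403272676
top (619, 147) disc n 281 z 111.5 tilt [0.002 0.009] enc [618.  147.2] 33.7 knob 35 [617.7 147.  141. ]
top (611.5, 69.5) disc n 274 z 111.2 tilt [ 0.001 -0.007] enc [611.2  68.3] 33.7 knob 38 [610.2  68.2 141.6]
top (604, -9) disc n 271 z 111.8 tilt [-0.009  0.009] enc [603.3  -8.8] 34.1 knob 37 [602.5  -8.6 141.7]valve.py:12: RuntimeWarning: Mean of empty slice.
  g,mk=py.mean(0),pr.mean(0)
  ret = ret.dtype.type(ret / rcount)
Traceback (most recent call last):
  File "valve.py", line 15, in measure
    v,_,_,_=cv2.fitLine(py.astype(np.float32),cv2.DIST_L2,0,.01,.01)[:4].ravel().tolist(),0,0,0
            ~~~~~~~~~~~^^^^^^^^^^^^^^^^^^^^^^^^^^^^^^^^^^^^^^^^^^^^^
cv2.error: OpenCV(4.12.0) /io/opencv/modules/imgproc/src/linefit.cpp:618: error: (-215:Assertion failed) npoints2 >= 0 || npoints3 >= 0 in function 'fitLine'
```

Call:
{"api": "play_rows", "payload": {
  "rows": [
    [-9, -1.5, 0, 0],
    [-9, -1.5, 0, 0],
    [-9, -1.5, 0, 0],
    [-9, -2, 0, 0],
    [-9, -2, 0, 0],
    [-9, -2, 0, 0],
    [-12, 0, 0, 0],
    [-12, 0, 0, 0],
    [-12, 2.5, 0, 0],
    [0, 0, 0, 0],
    [0, 0, 0, 0]
  ]
}}

```text
clock: 47.53
ee_pos: [466.1, -319.1, 89.5]
tool_rot: [0.707, 0.707, -0.0, 0.0]
force: [-0.4, -0.0, -0.2]
gripper_width: 0.4
grip_force: 0.0
```

Call:
{"api": "play_rows", "payload": {
  "rows": [
    [15, -3, 0, 0],
    [25, 0, -20, 0],
    [0, 0, -40, 0],
    [0, 0, -40, 0],
    [35, 0, 0, 0],
    [40, 0, 0, 0],
    [40, 0, 0, 0],
    [40, 0, 0, 0],
    [40, 0, 0, 0],
    [40, 0, 0, 0],
    [0, 0, 0, 0]
  ]
}}

```text
clock: 48.45
ee_pos: [462.0, -36.9, 190.0]
tool_rot: [0.705, 0.709, 0.001, -0.001]
force: [0.4, -0.9, -0.6]
gripper_width: 0.3
grip_force: 0.0
```

```bash
python3 - <<'E'
import re
s=open('valve.py').read()
s=s.replace('near=np.hypot(c[...,0]-555,c[...,1]+285)<150','near=np.hypot(c[...,0]-555,c[...,1]+285)<150; near2=np.hypot(c[...,0]-557,c[...,1]+286)<66').replace('w=near&','w=near2&').replace('<8)\n        pw','<6)\n        pw')
s=s.replace('ax,rad=cv2.minEnclosingCircle(pw.astype(np.float32));','ax,rad=((556.5,-285.2) if n=="side" else (557,-287.5)),60')
s=s.replace('near&(abs(hs','near&(abs(hs',1)
open('valve.py','w').write(s)
E
for n in top side; do python3 -c "
from valve import *
measure(['$n'])" 2>&1 | tail -1; done
```

```text
top axis [ 557.  -287.5] 60 grip 80 [ 477.7 -342.7] 96.6 z 107.3 ang -2.533 line 0.582 mark 13 [ 516.9 -344.2] z 74.4 ang -2.187 lever-mark -0.346
```

Call:
{"api": "play_rows", "payload": {
  "rows": [
    [-39.7, -1, 0, 0],
    [-39.7, -1, 0, 0],
    [-39.7, -1, 0, 0],
    [-39.7, -1, 0, 0],
    [-39.7, -1, 0, 0],
    [-39.7, -2, 0, 0],
    [0, 0, 30, 0],
    [0, 0, 30, 0],
    [0, 0, 30, 0],
    [0, 0, 11, 0],
    [0, 0, 0, 0],
    [0, 0, 0, 0]
  ]
}}

```text
clock: 49.55
ee_pos: [455.6, -282.5, 88.5]
tool_rot: [0.707, 0.707, -0.0, -0.0]
force: [-0.0, -1.0, 0.1]
gripper_width: 0.7
grip_force: 0.0
```

Call:
{"api": "play_rows", "payload": {
  "rows": [
    [-12, 3.5, 0, 0],
    [-12, 3.5, 0, 0],
    [-12, 3.5, 0, 0],
    [-6, 3, 0, 0],
    [-6, 3, 0, 0],
    [-6, 3, 0, 0],
    [0, 0, 0, 0],
    [0, 0, 0, 0]
  ]
}}

```text
clock: 50.22
ee_pos: [476.0, -335.5, 89.0]
tool_rot: [0.707, 0.707, -0.0, 0.0]
force: [0.2, 0.4, 0.5]
gripper_width: 0.8
grip_force: 0.0
```

Call:
{"api": "play_rows", "payload": {
  "rows": [
    [-2, 0.5, 0, 0],
    [0, 0, 0, 0],
    [15, -8, 0, 0],
    [25, 0, -20, 0],
    [0, 0, -40, 0],
    [0, 0, -40, 0],
    [35, 0, 0, 0],
    [40, 0, 0, 0],
    [40, 0, 0, 0],
    [40, 0, 0, 0],
    [40, 0, 0, 0],
    [40, 0, 0, 0],
    [0, 0, 0, 0],
    [0, 0, 0, 0]
  ]
}}

```text
clock: 51.38
ee_pos: [468.1, -60.4, 189.1]
tool_rot: [0.705, 0.709, 0.0, 0.0]
force: [0.0, 0.7, 1.0]
gripper_width: 0.4
grip_force: 0.0
```

```bash
for n in top side; do python3 -c "
from valve import *
measure(['$n'])" 2>&1 | tail -1; done; python3 seat.py; python3 -c "
from h import *
t=snapshot('top'); s=snapshot('side'); f=lambda a: cv2.resize(a,(500,290),interpolation=cv2.INTER_CUBIC)
cv2.imwrite('pics/v2.png',np.vstack([f(t['img'][170:228,405:505]),f(s['img'][120:178,310:410])]))"
```

```text
top axis [ 557.  -287.5] 60 grip 83 [ 490.5 -358.9] 97.6 z 108.0 ang -2.321 line 0.778 mark 19 [ 508.8 -332.3] z 75.3 ang -2.393 lever-mark 0.072

top (619, 147) disc n 281 z 112.0 tilt [-0.017  0.005] enc [618.9 147.5] 34.2 knob 34 [617.7 147.  141.3]
top (611.5, 69.5) disc n 273 z 111.4 tilt [0.001 0.004] enc [611.4  68.2] 34.0 knob 37 [610.5  68.  140.7]
top (604, -9) disc n 280 z 111.5 tilt [-0.018 -0.012] enc [603.   -8.9] 34.0 knob 36 [602.4  -9.1 141.6]
side (619, 147) disc n 230 z 109.4 tilt [ 0.011 -0.004] enc [618.  150.1] 35.1 knob 34 [617.4 151.1 138.5]
side (611.5, 69.5) disc n 205 z 109.4 tilt [-0.007  0.002] enc [607.9  67.3] 38.5 knob 31 [610.   71.8 138.8]
side (604, -9) disc n 183 z 108.8 tilt [0.006 0.002] enc [603.9  -6. ] 35.3 knob 28 [601.5  -5.3 138.4]
```

View pics/v2.png

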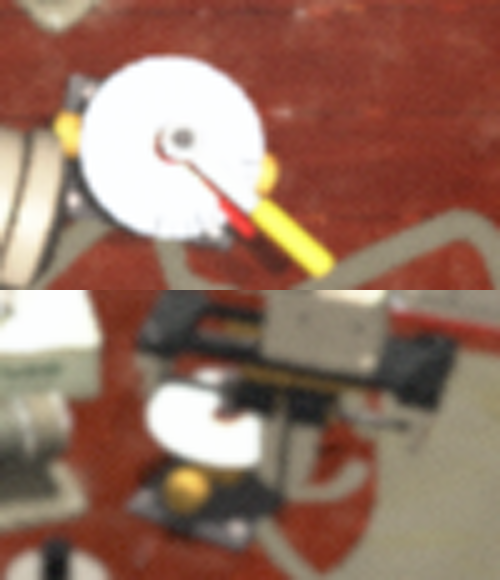

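Call:
{"api": "play_rows", "payload": {
  "rows": [
    [39, -4, 0, 0],
    [39, -4, 0, 0],
    [39, -4, 0, 0],
    [39, -4, 0, 0],
    [39, -4, 0, 0],
    [39, -4, 0, 0],
    [39, -4, 0, 0],
    [39, -4, 0, 0],
    [0, 0, 0, 0]
  ],
  "jaw": 0.3
}}

```text
clock: 52.43
ee_pos: [435.4, 254.7, 188.8]
tool_rot: [0.706, 0.709, 0.001, -0.001]
force: [-0.6, -0.3, -0.2]
gripper_width: 56.1
grip_force: 0.0
```

```bash
for n in top side; do python3 -c "
from valve import *
measure(['$n'])" 2>&1 | tail -1; done; python3 -c "
from h import *
# lever end/tip direction: predicted outline check: project marker tip at candidate angles in side view
s=snapshot('side'); f=lambda a: cv2.resize(a,(720,600),interpolation=cv2.INTER_CUBIC)
cv2.imwrite('pics/v3.png',f(s['img'][125:175,330:390]))"
```

```text
top axis [ 557.  -287.5] 60 grip 82 [ 490.6 -359.1] 97.7 z 106.9 ang -2.319 line 0.774 mark 19 [ 508.8 -332.3] z 76.2 ang -2.393 lever-mark 0.074
```

View pics/v3.png

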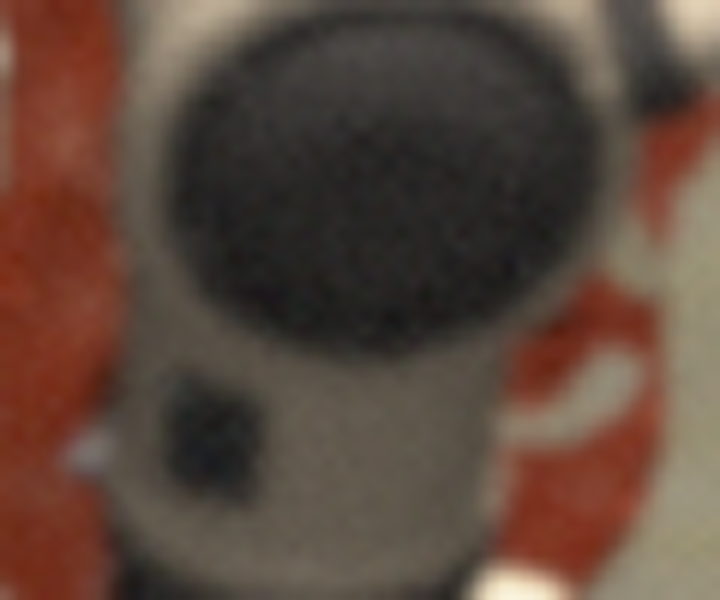

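```bash
python3 -c "
from h import *
p=np.array([[512.2,-374.2],[465.1,-269.9],[477.7,-342.7],[490.55,-359.0]])
a,r=circ(p);print(a,r)
for ax in (a,np.array([557,-287.5]),np.array([556.5,-286.5])):
    ang=lambda q: np.arctan2(q[1]-ax[1],q[0]-ax[0]); print(ang(p[3]),ang((514.8,-335.5)),'opening',ang(p[3])-ang(p[1])+2*np.pi, ang((514.8,-335.5))-ang(p[1])+2*np.pi)
"
```

```text
[ 555.28286054 -292.06189596] 92.84566470035584
-2.3394479178001815 -2.3209944320090043 opening 1.043113748377511 1.0615672341686881
-2.3196033632188224 -2.2919813411973307 opening 1.011210645365055 1.0388326673865471
-2.308920240714738 -2.275882492335675 opening 1.0123333457529107 1.0453710941319727
```

Call:
{"api": "play_rows", "payload": {
  "rows": [
    [25, -26, -3, 0],
    [25, -26, -3, 0],
    [25, -26, -3, 0],
    [25, -26, -3, 0],
    [25, -26, -3, 0],
    [25, -26, -3, 0],
    [25, -26, -3, 0],
    [25, -26, -3, 0],
    [25, -26, -3, 0],
    [0, 0, 0, 0],
    [0, 0, 0, 0]
  ]
}}

```text
clock: 53.5
ee_pos: [202.2, 474.4, 215.8]
tool_rot: [0.707, 0.708, 0.0, 0.0]
force: [0.6, 0.2, -0.3]
gripper_width: 64.0
grip_force: 0.0
```

```bash
for n in top side; do python3 -c "
from valve import *
measure(['$n'])" 2>&1 | tail -1; done; python3 seat.py; python3 -c "
from h import *
s=snapshot('side'); f=lambda a: cv2.resize(a,(720,600),interpolation=cv2.INTER_CUBIC)
cv2.imwrite('pics/v4.png',f(s['img'][125:175,330:390]))"
```

```text
top axis [ 557.  -287.5] 60 grip 84 [ 490.5 -358.9] 97.5 z 108.6 ang -2.321 line 0.778 mark 19 [ 508.8 -332.3] z 75.8 ang -2.393 lever-mark 0.072
side axis [ 556.5 -285.2] 60 grip 40 [ 493.3 -352.5] 92.3 z 105.2 ang -2.325 line 0.821 mark 24 [ 511.9 -333.9] z 73.0 ang -2.312 lever-mark -0.013
top (619, 147) disc n 280 z 111.6 tilt [ 0.013 -0.003] enc [619. 148.] 34.6 knob 32 [617.7 147.  142.6]
top (611.5, 69.5) disc n 276 z 111.7 tilt [-0.004  0.005] enc [610.6  67.7] 34.1 knob 35 [610.5  68.3 142.4]
top (604, -9) disc n 281 z 111.1 tilt [-0.008 -0.011] enc [603.5  -9.2] 34.1 knob 36 [602.2  -9.2 142.4]
side (619, 147) disc n 230 z 109.5 tilt [ 0.009 -0.007] enc [618.1 149.4] 35.6 knob 34 [617.3 150.3 138.5]
side (611.5, 69.5) disc n 206 z 109.3 tilt [0.008 0.007] enc [608.5  69.5] 36.6 knob 32 [609.9  71.9 138.6]
side (604, -9) disc n 182 z 109.1 tilt [-0.004 -0.008] enc [601.   -7.5] 35.9 knob 28 [601.9  -4.8 138.7]
```

View pics/v4.png

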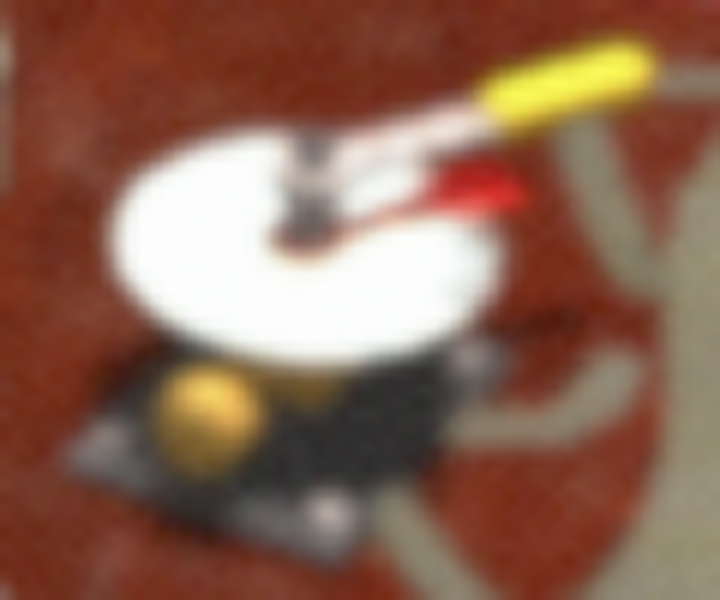

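```bash
python3 -c "
from cell import *
print(sense()['clock']); print(sign_off())"
```

```text
53.75
the job is handed in; nothing more can be done
None
```

I handed the job in at 53.8 s. I shut the valve against its stop, then stood all three pots on the deck with level, seated covers. I opened the lever last, and the camera readings put it 0.01–0.03 rad from the red marker, with one rougher line fit at about 0.07 (limit 0.10). The sign-off gave no verdict, so I can't confirm the result.

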